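# Take the pile of test kit apart and lay each part on its own pad

## Robot

A 7-joint arm with a two-finger parallel gripper is mounted at the origin on a cart in front of the work surface, level with it; the furniture and walls round the work are solid. World frame = base frame: x ahead of the robot, y to its left, z up, the work surface at z = 0. Lengths are in m, angles in rad, forces in N, time in s.
With the tool pointing down it reaches from about 0.425 to 0.925 m from the base axis. Payload 6.8 kg.
Tool frame: the origin (TCP) lies at the very end of the fingers, on their centre line; the grasp point (between the pads) lies 19 mm behind it; y points along the fingers, z is the direction in which the jaws open and shut, and the axes are right-handed (so a half turn about y gives the same grasp; the last joint's range is limited). The gripper opens to 85 mm and grips with 20 to 120 N. Pads are 22 mm wide; open, the fingers measure 114 mm over their backs; the gripper's body (76 mm by 85 mm) begins 54 mm behind the grasp point. The pads swing forward as they close: fully open they stand 13 mm farther back than shut.
Start: joints at [-1.304, 0.477, 0.022, 1.555, -0.011, 1.109, -0.083], TCP at [0.247, 0.628, 0.231] pointing down, gripper open.
Joint ranges: [-2.96, 2.96], [-0.34, 2.1], [-1.41, 1.46], [0.24, 2.44], [-1.37, 4.51], [0.17, 1.92], [-2.96, 2.96]. Speed limits (rad/s): [2.39, 2.39, 3.14, 3.14, 3.14, 3.14, 3.14].

## Interface

Orientations are given as a rotation vector (axis times angle).
In Python, from bench import r gives the robot as it stands.
- The arm moves only by the tool drive_tool, never from a script. Its argument "series" is a list of rows, each a list of 7 numbers: the shift along the tool's x, y, z in mm, then the turn, a rotation vector about the tool's x, y, z in degrees, then the finger opening in mm, from 0 to 85.4. In form: [[tx, ty, tz, wx, wy, wz, grip], ...]. A call has 1 to 5 rows; each row is the pose to reach, as a shift and turn from the pose measured when the call began, along the tool's axes at that moment; what a row does not reach only later rows make up. A row lasts 1/10 s, in which the tool goes at most 50 mm and 8.59 degrees, less where a joint would pass 70% of its speed; a pose out of reach is approached as far as the arm can. A call with a gripper value outside its range is refused whole. The fingers move at their own pace and stop on an object; "squeeze" is the grip in N (left out, the last holds). Time passes only in rows, so rows that repeat a pose let the fingers close. It gives the time, the measured TCP pose, the force and the opening at its end, in the units of the state.
- r.get_obs(): the state, without advancing time (a new reading comes with each control period).
- r.grab_frame(name): name is "side" or "top"; returns a dict with "frame" (384x512x3 uint8, blue, green, red), "intrinsics" (3x3 intrinsics, pixels), "distortion" ([k1, k2, p1, p2, k3] as OpenCV has them; the pictures are not rectified), "rvec" (rotation vector, rad) and "tvec" (3), from world to camera coordinates, as OpenCV has them. Camera axes: x right, y down, z forward; pixel columns grow to the right and rows downward; lengths in m; the calibration is good to about 2 mm. A picture is of the moment at which its call begins. There is no depth.
- r.hand_in(): hands the job in, once; it reports no verdict.
The state is a dict: "clock": time; "joints": joint angles; "qvel": joint speeds; "tau": joint torques, N m; "tcp_pos": TCP position; "orientation": TCP orientation; "contact_force": force on the tool from outside, world axes, zero at the start; "moment": the same for the moment, N m; "grip_width": finger opening in m.
Only numpy, scipy, OpenCV 4.12 (cv2) and the standard library are available. Lean on these libraries where they do the work, as an engineer would, in place of code of your own. Each camera call takes 0.05 s, during which the arm holds its last target.

## Task

The parts for the next camera test are piled on the power brick. Take the pile apart from the top down, one part at a time, and set each down flat on its own pad, inside the printed outline and lined up with it: the orange tape roll on the red pad, the grey case on the yellow pad, the steel block on the white pad and the black power brick on the blue pad. Do not tip or drop anything, and leave the black cup of brass parts and the marker where they are.

Things in the scene. Friction and masses are not known exactly. Their poses are not given: they have to be found in the camera images.
- steel_block_mid (a point): Small grey ground-steel block, 25 x 40 mm, 18 mm high, about 0.16 kg; at the start it lies on one end of the power brick (either end), its long side roughly across the brick. Point: its centre, half-way up (9 mm above its underside); its y axis runs along its 40 mm side, z is up.
- grey_case_mid (a point): Dark grey closed case with rounded edges and a whitish label on its lid, 53 x 65 mm, 25 mm high, about 0.05 kg; at the start it lies under the tape roll on the other end of the power brick, crosswise, overhanging the brick's long sides by about 6 mm, some 30 mm from the steel block. Point: its centre, half-way up (12.5 mm above its underside); its y axis runs along its 65 mm side, z is up.
- tape_roll_mid (a point): Roll of orange tape lying flat, 60 mm outside diameter, open 40 mm hole, 18 mm high, about 0.07 kg; at the start it lies on top of the grey case. Point: centre of the roll, half-way up (9 mm above its underside), z is up.
- power_brick_mid (a point): Black power brick (no cord), 52 x 119 mm, 32 mm high, about 0.32 kg; it lies flat on the bench at the bottom of the pile. Point: its centre, half-way up (16 mm above its underside); its y axis runs along its 119 mm side, z is up.
- pad_white_mid (a point): White flat pad, 60 x 74 mm, 3 mm thick, fixed to the bench, with a black rectangular outline whose inside is 41 x 56 mm: place of the steel block. Point: centre of the pad's top face; its y axis runs along the long side of the outline (the block's 40 mm side goes along it), z is up.
- pad_yellow_mid (a point): Yellow flat pad, 86 x 98 mm, 3 mm thick, fixed to the bench, with a black rectangular outline whose inside is 69 x 81 mm: place of the grey case. Point: centre of the pad's top face; its y axis runs along the long side of the outline (the case's 65 mm side goes along it), z is up.
- pad_red_mid (a point): Red square flat pad, 94 x 94 mm, 3 mm thick, fixed to the bench, with a white round outline of 76 mm inside diameter: place of the tape roll, flat, turned any way. Point: centre of the pad's top face, z is up.
- pad_blue_mid (a point): Blue flat pad, 146 x 80 mm, 3 mm thick, fixed to the bench, with a white rectangular outline whose inside is 135 x 68 mm: place of the power brick. Point: centre of the pad's top face; its x axis runs along the long side of the outline (the brick's 119 mm side goes along it), z is up.
- lens_cup: Bystander, loose: small black cup with tiny brass parts, 56 mm in diameter, 27 mm high, standing on the bench beside the fixed test jig, whose red lever rises to 0.19 m above the bench and whose open lid to 0.21 m (carry things above them); origin at the centre of its underside.
- marker: Bystander, loose: marker pen with white barrel and black cap, 17 x 138 mm, 18 mm high, lying on a flat black circuit board on the bench; origin at the centre of its underside, y along the pen.

How it is judged:
By the outcome, as a careful person would: the job done as asked, in the order asked, and still so for the second after the job is handed in, with the robot touching nothing.
It also fails if it takes over 136 s, if anything falls off the work surface, if the arm or the gripper's body presses on something with over 40 N, if the wrist force passes 120 N, or if a joint passes its speed limit or range.

## Working session

There is one attempt and no reset: what is moved stays moved. The work goes in short steps, Python scripts to look and compute and a tool call to move; the robot and the scene stay as the last step left them, time stands still between calls to the robot, and variables do not carry over. Pictures are saved under pics/ and viewed, and the job is handed in when it is done.

Besides the shell and the picture viewer there is one more tool, called after ">>>" as name(argument=value, ...) on one line, values as JSON. drive_tool: Moves the arm, as the interface text tells. Its arguments: {"type":"object","properties":{"series":{"type":"array","items":{"type":"array","items":{"type":"number"}}},"squeeze":{"type":"number"}},"required":["series"]}

```bash
ls; mkdir -p pics; python3 - <<'E'
from bench import r
import cv2
print(r.get_obs())
for n in ("side","top"):
    d=r.grab_frame(n); cv2.imwrite(f"pics/{n}0.png",d["frame"])
    print(n,d["intrinsics"],d["distortion"],d["rvec"],d["tvec"])
E
```

```text
pics
{'clock': 0.0, 'joints': array([-1.30406911,  0.47780641,  0.02237296,  1.55649106, -0.01148308,
        1.10928433, -0.08308714]), 'qvel': array([ 0.00208477, -0.00034285, -0.00031844, -0.00028021,  0.00115527,
       -0.00136074, -0.00039993]), 'tau': array([-1.09942728e-03, -5.96447647e+01,  1.60754833e+00, -2.81193978e+01,
        1.24240288e-02,  9.39383288e-03,  2.11324232e-05]), 'tcp_pos': array([0.24694217, 0.62755407, 0.23030541]), 'orientation': array([-1.55257554,  0.29428328, -0.29400094]), 'contact_force': array([ 0.47921168, -0.4387999 ,  0.53286184]), 'moment': array([ 0.07854034, -0.03716444,  0.00312976]), 'grip_width': 0.08555142304760194}
side [[424.65106302   0.         248.98586834]
 [  0.         424.65106302 186.06746616]
 [  0.           0.           1.        ]] [-0.14287762  0.          0.          0.          0.        ] [ 0.79179909 -2.30183074  1.40567482] [0.37703272 0.24179583 0.58289523]
top [[414.08962863   0.         252.52978937]
 [  0.         414.08962863 190.74882776]
 [  0.           0.           1.        ]] [-0.12992312  0.          0.          0.          0.        ] [ 2.14237675 -2.16551309  0.16631017] [-0.06721748  0.52520423  0.82791788]
```

View pics/side0.png

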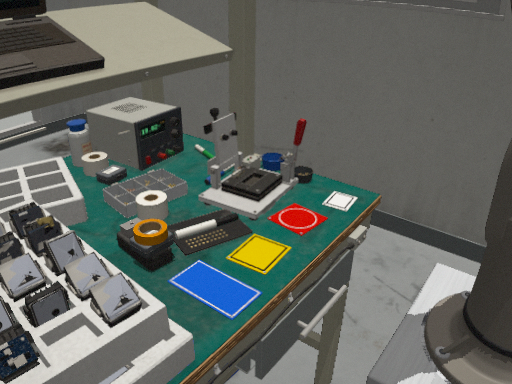

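View pics/top0.png

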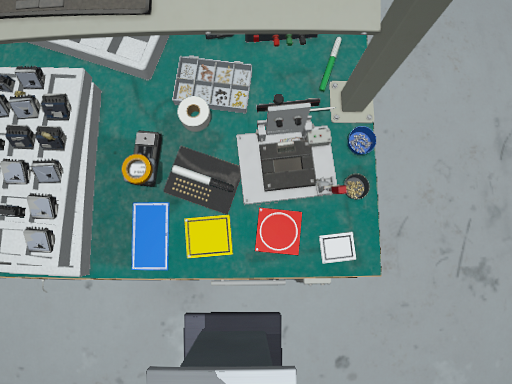

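```bash
cat > h.py <<'E'
import numpy as np, cv2
from scipy.spatial.transform import Rotation as R
from bench import r
def grab(n,save=None,crop=None,scale=1):
    d=r.grab_frame(n); f=d["frame"]
    if save:
        g=f if crop is None else f[crop[1]:crop[3],crop[0]:crop[2]]
        cv2.imwrite("pics/"+save,cv2.resize(g,None,fx=scale,fy=scale,interpolation=cv2.INTER_CUBIC))
    return d
def proj(d,P):
    return cv2.projectPoints(np.float64(P).reshape(-1,1,3),d["rvec"],d["tvec"],d["intrinsics"],np.float64(d["distortion"]))[0].reshape(-1,2)
def unproj(d,px,z):
    px=np.float64(px).reshape(-1,2); z=np.broadcast_to(z,len(px))
    u=cv2.undistortPoints(px.reshape(-1,1,2),d["intrinsics"],np.float64(d["distortion"])).reshape(-1,2)
    M=cv2.Rodrigues(np.float64(d["rvec"]))[0]; C=-M.T@np.ravel(d["tvec"])
    D=np.c_[u,np.ones(len(u))]@M
    return C+D*((z-C[2])/D[:,2])[:,None]
E
python3 - <<'E'
from h import *
d=grab("top","t1.png",(100,110,260,280),5); s=grab("side","s1.png",(100,170,260,280),5)
grab("top","t2.png",(220,190,380,280),5)
print(proj(d,[[0,0,0],[.5,0,0],[.5,.3,0],[.247,.628,.231],[.7,0,0]]))
print(proj(s,[[0,0,0],[.5,0,0],[.5,.3,0],[.247,.628,.231],[.7,0,0]]))
o=r.get_obs(); print(R.from_rotvec(o["orientation"]).as_matrix())
E
```

```text
[[ 220.69698498  439.47467669]
 [ 218.90825772  204.66531073]
 [  83.76212608  205.75190588]
 [-123.95124795  328.439728  ]
 [ 219.03390533  116.14823526]]
[[500.48924015 347.35974385]
 [239.70243599 235.04159326]
 [119.06707838 318.69485632]
 [-60.33116184 481.34806211]
 [171.17592842 204.20869667]]
[[ 9.30581914e-01 -2.46821000e-04  3.66083652e-01]
 [-3.66083732e-01 -7.65293767e-04  9.30581601e-01]
 [ 5.04744563e-05 -9.99999677e-01 -8.02525692e-04]]
```

View pics/t1.png

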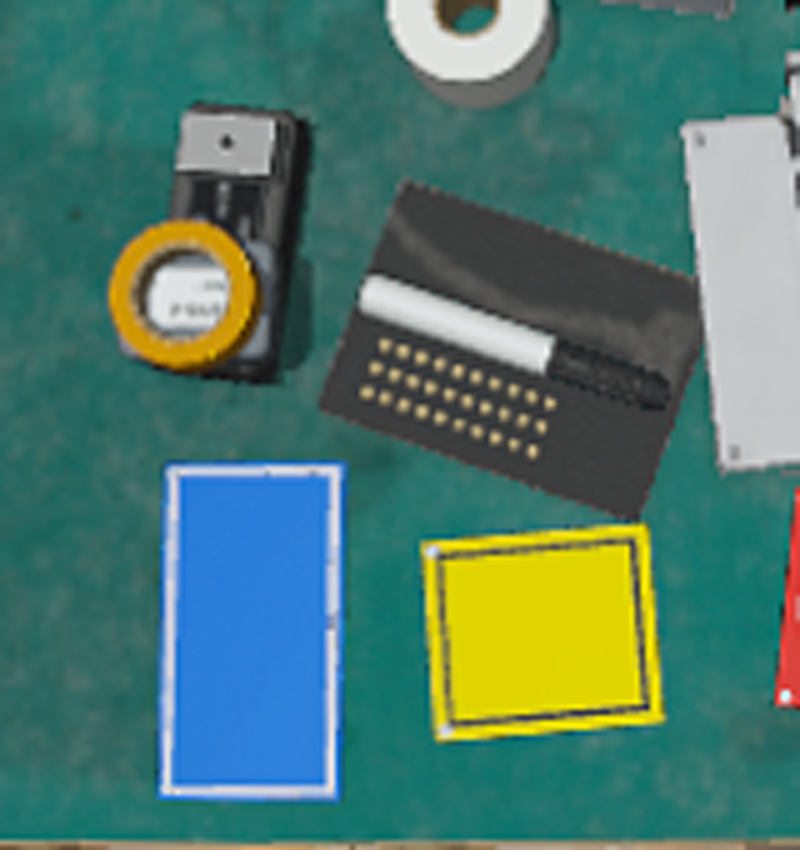

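View pics/s1.png

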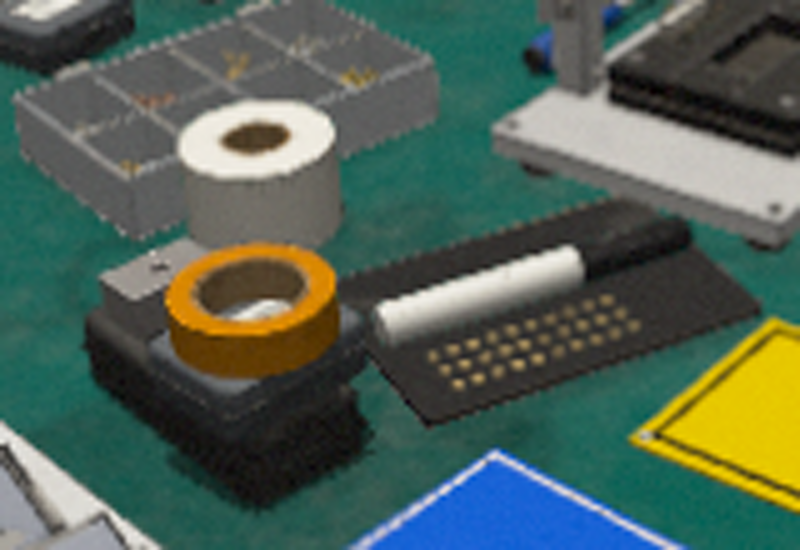

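View pics/t2.png

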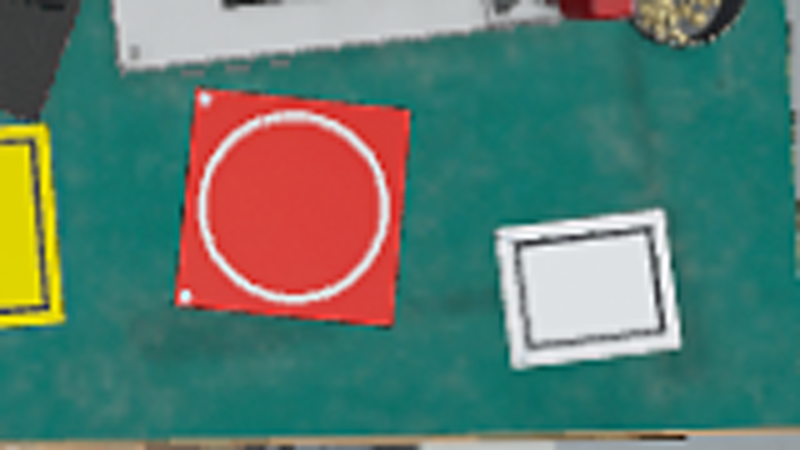

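```bash
cat >> h.py <<'E'
from scipy.optimize import minimize
def box(x,y,yaw,z0,sx,sy,h):
    c,s=np.cos(yaw),np.sin(yaw)
    return np.array([[x+c*a*sx/2-s*b*sy/2,y+s*a*sx/2+c*b*sy/2,z] for z in (z0,z0+h) for a,b in ((-1,-1),(1,-1),(1,1),(-1,1))])
def cyl(x,y,z0,rad,h):
    t=np.linspace(0,2*np.pi,48,endpoint=False)
    return np.array([[x+rad*np.cos(a),y+rad*np.sin(a),z] for z in (z0,z0+h) for a in t])
def hsv(d): return cv2.cvtColor(d["frame"],cv2.COLOR_BGR2HSV)
def big(m):
    n,l,s,c=cv2.connectedComponentsWithStats(m.astype(np.uint8)); k=1+np.argmax(s[1:,4]); return l==k
def fitrect(d,mask,z):
    c=max(cv2.findContours(mask.astype(np.uint8),cv2.RETR_EXTERNAL,cv2.CHAIN_APPROX_NONE)[0],key=cv2.contourArea)
    w=unproj(d,c.reshape(-1,2),z)[:,:2]
    (cx,cy),(a,b),ang=cv2.minAreaRect((w*1000).astype(np.float32)); 
    ang=np.deg2rad(ang)   # direction of side a
    if a>b: a,b,ang=b,a,ang+np.pi/2
    # ang: dir of short side; yaw of long side=ang+90
    lon=(ang+np.pi/2+np.pi/2)%np.pi-np.pi/2
    return (cx,cy),(a,b),np.rad2deg(lon)
E
cat > pads.py <<'E'
from h import *
for n in ("top","side"):
    d=grab(n);H=hsv(d);h,s,v=[H[...,i].astype(int) for i in range(3)]
    yy,xx=np.mgrid[:384,:512]
    ms={"blue":(abs(h-108)<10)&(s>150)&(v>120),"yellow":(abs(h-28)<5)&(s>200)&(v>120),"red":((h<6)|(h>174))&(s>150)&(v>120)}
    roi=(yy>190)&(yy<275)&(xx>120) if n=="top" else (yy>190)
    for k,m in ms.items():
        m=big(m&roi)
        cv2.imwrite(f"pics/m_{n}_{k}.png",m*255)
        print(n,k,fitrect(d,cv2.morphologyEx(m.astype(np.uint8),cv2.MORPH_CLOSE,np.ones((5,5))),.003))
    m=(s<40)&(v>150)&((xx>315)&(yy>225) & (yy<270) if n=="top" else (xx>315)&(yy>185)&(yy<215)&(xx<360))
    print(n,"white",m.sum(),fitrect(d,cv2.morphologyEx(big(m).astype(np.uint8),cv2.MORPH_CLOSE,np.ones((5,5))),.003))
E
python3 pads.py
```

```text
top blue ((434.4922790527344, 149.64968872070312), (64.8097152709961, 131.6202392578125), np.float64(-0.3722915649414227))
top yellow ((432.41766357421875, 23.794952392578125), (68.01509857177734, 80.35826110839844), np.float64(-85.53036928176878))
top red ((441.00439453125, -127.67973327636719), (70.22864532470703, 71.32023620605469), np.float64(44.240211486816406))
top white 6119 ((397.0446472167969, -506.1970520019531), (97.99809265136719, 317.604736328125), np.float64(88.43856048583986))
side blue ((435.00341796875, 151.11032104492188), (66.64401245117188, 133.95082092285156), np.float64(-0.6133041381835985))
side yellow ((431.91864013671875, 26.775083541870117), (85.79454040527344, 97.61662292480469), np.float64(-85.53874921798706))
side red ((441.1787414550781, -124.91458129882812), (94.34738159179688, 94.4590072631836), np.float64(83.46049499511716))
side white 402 ((404.5037841796875, -251.99737548828125), (60.17373275756836, 78.69316101074219), np.float64(-84.67702913284302))[ WARN:0@1.746] global loadsave.cpp:1063 imwrite_ Unsupported depth image for selected encoder is fallbacked to CV_8U.
```

```bash
cat > tape.py <<'E'
from h import *
D={n:grab(n) for n in("top","side")}
def fit(P0fun,p0,masks):
    def cost(p):
        c=0
        for n,m in masks.items():
            hull=cv2.convexHull(proj(D[n],P0fun(p)).astype(np.float32))
            im=np.zeros((384*4,512*4),np.uint8); cv2.fillConvexPoly(im,np.int32(np.round(hull*4+1.5)),1)
            im=cv2.resize(im.astype(np.float32),(512,384),interpolation=cv2.INTER_AREA)
            c+=np.abs(im-m).sum()/m.sum()
        return c
    return minimize(cost,p0,method="Nelder-Mead",options=dict(initial_simplex=np.array([p0]+[np.add(p0,np.eye(len(p0))[i]*0.008) for i in range(len(p0))]),xatol=1e-4,fatol=1e-4))
def fill(m):
    c=max(cv2.findContours(m.astype(np.uint8),cv2.RETR_EXTERNAL,cv2.CHAIN_APPROX_NONE)[0],key=cv2.contourArea)
    im=np.zeros(m.shape,np.uint8);cv2.drawContours(im,[c],-1,1,-1);return im.astype(np.float32)
M={}
for n,d in D.items():
    H=hsv(d);h,s,v=[H[...,i].astype(int) for i in range(3)]
    M[n]=fill(big((abs(h-18)<6)&(s>150)&(v>80)))
    d0=unproj(d,[np.argwhere(M[n]>0).mean(0)[::-1]],.066)[0]; print(n,M[n].sum(),d0)
for sel in (["top"],["side"],["top","side"]):
    q=fit(lambda p:cyl(p[0],p[1],.057,.03,.018),d0[:2],{k:M[k] for k in sel}); print(sel,q.x,q.fun)
d=D["top"];H=hsv(d);h,s,v=[H[...,i].astype(int) for i in range(3)];yy,xx=np.mgrid[:384,:512]
m=(s<40)&(v>150)&(xx>315)&(yy>225) & (yy<270)&(xx<362)
print("white",fitrect(d,cv2.morphologyEx(big(m).astype(np.uint8),cv2.MORPH_CLOSE,np.ones((5,5))),.003))
# block top corners in top image (zoomed clicks)
w=lambda pts,z:unproj(d,[(100+(a+.5)/5-.5,110+(b+.5)/5-.5) for a,b in pts],z)[:,:2]
B=w([(185,106),(275,110),(272,176),(178,170)],.050);print("block",B,B.mean(0),np.linalg.norm(B-np.roll(B,1,0),axis=1))
E
python3 tape.py
```

```text
top 688.0 [0.56867313 0.16544584 0.066     ]
side 751.0 [0.56862315 0.16705382 0.066     ]
['top'] [0.56864549 0.16459112] 0.08621002733707428
['side'] [0.56969469 0.166049  ] 0.06832556426525116
['top', 'side'] [0.56936305 0.16566213] 0.1662677675485611
white ((404.5179443359375, -254.27085876464844), (60.25303649902344, 75.06507873535156), np.float64(-84.36494350433351))
block [[0.65377487 0.17214795]
 [0.65129766 0.13330937]
 [0.62249647 0.13372829]
 [0.6257743  0.17409803]] [0.63833582 0.15332091] [0.0280684  0.03891751 0.02880423 0.04050259]
```

```bash
cat > go.py <<'E'
import sys
from h import *
def Rt(adeg):
    a=np.deg2rad(adeg);c,s=np.cos(a),np.sin(a)
    return np.array([[c,0,s],[-s,0,c],[0,-1,0]])
o=r.get_obs();M=R.from_rotvec(o["orientation"]).as_matrix()
z=M[:,2];print("t",round(o["clock"],2),"pos",o["tcp_pos"].round(4),"a",np.rad2deg(np.arctan2(z[0],z[1])).round(2),"tilt",np.rad2deg(np.arccos(-M[2,1])).round(2),"F",o["contact_force"].round(1),"w",round(o["grip_width"],4),"q7",o["joints"].round(2))
if len(sys.argv)>1:
    x,y,zz,a=map(float,sys.argv[1:5])
    print("shift",(M.T@(np.array([x,y,zz])-o["tcp_pos"])*1000).round(1),"rot",np.rad2deg(R.from_matrix(M.T@Rt(a)).as_rotvec()).round(2))
E
python3 go.py .569 .166 .16 5
```

```text
t 0.45 pos [0.2471 0.6281 0.2312] a 21.47 tilt 0.01 F [-0.1 -0.2 -0.1] w 0.0855 q7 [-1.3   0.48  0.02  1.56 -0.01  1.11 -0.08]
shift [ 468.7   71.3 -312.2] rot [ 1.000e-02 -1.647e+01 -0.000e+00]
```

>>> drive_tool(series=[[41,0,-27,0,-3,0,80],[82,0,-55,0,-6,0,80],[123,0,-82,0,-9,0,80],[164,0,-109,0,-12,0,80],[205,0,-137,0,-16.5,0,80]])

```text
clock: 0.95
tcp_pos: [0.3887, 0.424, 0.2315]
orientation: [-1.569, 0.066, -0.066]
contact_force: [1.1, 1.3, -0.2]
grip_width: 0.0801
```

```bash
python3 go.py .569 .166 .16 5
```

```text
t 0.95 pos [0.3887 0.424  0.2315] a 4.82 tilt 0.03 F [ 1.1  1.3 -0.2] w 0.0801 q7 [-0.96  0.31  0.02  1.8  -0.01  1.03  0.56]
shift [ 201.3   71.5 -241.9] rot [-0.02  0.18  0.02]
```

>>> drive_tool(series=[[29,0,-35,0,0,0,80],[58,0,-69,0,0,0,80],[87,5,-103,0,0,0,80],[115,10,-138,0,0,0,78],[144,20,-173,0,0,0,76]])

```text
clock: 1.45
tcp_pos: [0.5189, 0.2382, 0.2122]
orientation: [-1.568, 0.064, -0.067]
contact_force: [0.4, -0.2, -0.2]
grip_width: 0.0757
```

```bash
python3 go.py .569 .166 .12 5
```

```text
t 1.45 pos [0.5189 0.2382 0.2122] a 4.81 tilt 0.15 F [ 0.4 -0.2 -0.2] w 0.0757 q7 [-0.64  0.32  0.12  1.84 -0.05  0.98  0.99]
shift [ 55.8  92.2 -68. ] rot [-0.1   0.19  0.11]
```

>>> drive_tool(series=[[19,25,-23,0,0,0,76],[38,50,-46,0,0,0,76],[56,75,-68,0,0,0,76],[56,92,-68,0,0,0,76],[56,92,-68,0,0,0,76]])

```text
clock: 1.95
tcp_pos: [0.5679, 0.1644, 0.1178]
orientation: [-1.57, 0.069, -0.066]
contact_force: [-0.9, -0.1, -0.3]
grip_width: 0.0761
```

```bash
python3 go.py .569 .166 .057 5; python3 - <<'E'
from h import *
grab("top","a1.png",(80,110,240,230),5);grab("side","a2.png",(90,150,250,270),5)
E
```

```text
t 1.95 pos [0.5679 0.1644 0.1178] a 4.92 tilt 0.12 F [-0.9 -0.1 -0.3] w 0.0761 q7 [-0.49  0.47  0.14  1.87 -0.09  0.81  1.17]
shift [ 1.1 60.8  1.8] rot [ 0.03  0.08 -0.12]
```

View pics/a1.png

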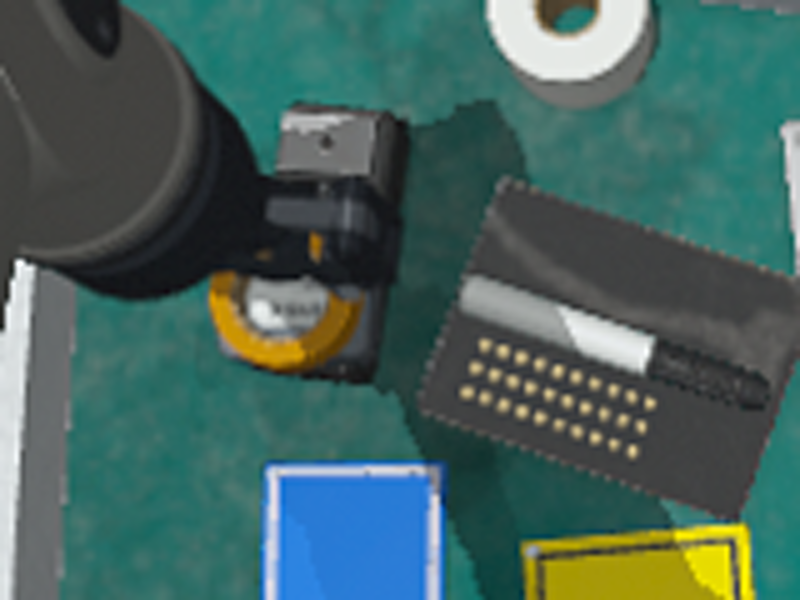

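View pics/a2.png

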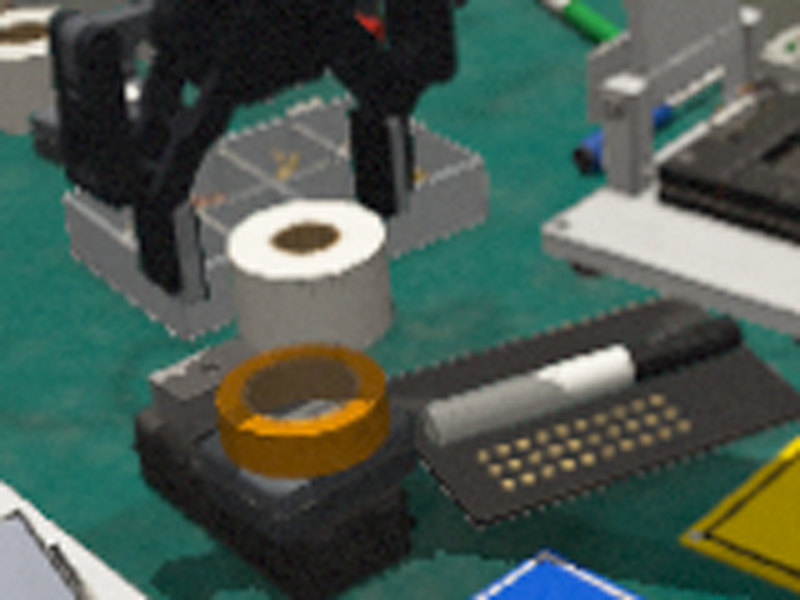

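>>> drive_tool(series=[[1,20,2,0,0,0,76],[1,40,2,0,0,0,76],[1,52,2,0,0,0,76],[1,60,2,0,0,0,76],[1,60,2,0,0,0,76]], squeeze=25)

```text
clock: 2.55
tcp_pos: [0.57, 0.169, 0.0603]
orientation: [-1.568, 0.064, -0.066]
contact_force: [0.5, 0.1, -0.7]
grip_width: 0.0759
```

```bash
python3 go.py .569 .166 .057 5; python3 - <<'E'
from h import *
grab("side","a3.png",(90,150,250,270),5)
E
```

```text
t 2.55 pos [0.57   0.169  0.0603] a 4.73 tilt 0.12 F [ 0.5  0.1 -0.7] w 0.0759 q7 [-0.48  0.56  0.12  1.89 -0.1   0.7   1.18]
shift [-0.7  3.3 -3.1] rot [-0.11  0.27  0.06]
```

View pics/a3.png

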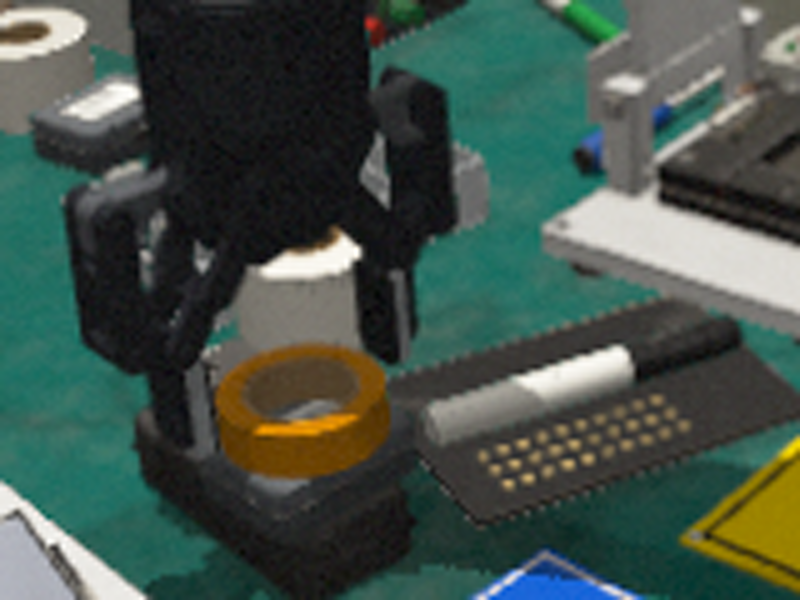

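```bash
python3 - <<'E'
from h import *
d=grab("side")
for z in (.06,.07,.08): print((proj(d,[[.57+.09*s*.4,.169+.038*s,z] for s in (1,-1)])-[90,150])*5)
print((proj(d,[[.569,.166,.057],[.569,.166,.075]])-[90,150])*5)
E
python3 go.py .569 .166 .057 5
```

```text
[[146.39754656 433.40966438]
 [443.20438303 412.30310203]]
[[142.42302035 409.68828418]
 [441.17040994 388.67550715]]
[[138.42240633 385.64887684]
 [439.12330787 364.73454515]]
[[304.30122705 427.36737712]
 [299.00062182 384.71194728]]
t 2.65 pos [0.5708 0.1689 0.0613] a 4.76 tilt 0.21 F [-0.8 -0.9  0.5] w 0.0762 q7 [-0.48  0.56  0.12  1.89 -0.1   0.7   1.18]
shift [-1.6  4.3 -3.1] rot [-0.15  0.24  0.15]
```

```bash
python3 - <<'E'
from h import *
d=grab("side")
for z in (.06,.07,.08): print((proj(d,[[.57+.003*s,.169+.038*s,z] for s in (1,-1)])-[90,150])*5)
for i in range(4):
    print(r.get_obs()["tcp_pos"].round(4))
    grab("side")
E
```

```text
[[205.15712575 467.70157749]
 [380.13320299 380.75051551]]
[[201.42690353 443.58928223]
 [377.77524401 357.49206337]]
[[197.67027429 419.1403871 ]
 [375.40289238 333.93635708]]
[0.571  0.1689 0.0614]
[0.571  0.1689 0.0615]
[0.5709 0.1688 0.0614]
[0.5709 0.1688 0.0613]
```

>>> drive_tool(series=[[-2,3,-3,0,0,0,76],[-2,5,-3,0,0,0,76],[-2,5,-3,0,0,0,68],[-2,5,-3,0,0,0,58],[-2,5,-3,0,0,0,50]], squeeze=25)

```text
clock: 3.4
tcp_pos: [0.5685, 0.1658, 0.0562]
orientation: [-1.567, 0.063, -0.067]
contact_force: [-0.6, -0.7, 1.8]
grip_width: 0.0591
```

>>> drive_tool(series=[[0,0,0,0,0,0,50],[0,0,0,0,0,0,50]])

```text
clock: 3.6
tcp_pos: [0.5684, 0.1658, 0.0562]
orientation: [-1.567, 0.063, -0.067]
contact_force: [-0.2, -0.2, 1.2]
grip_width: 0.0587
```

```bash
python3 go.py .569 .166 .15 5; python3 - <<'E'
from h import *
grab("side","a4.png",(90,150,250,270),5)
E
```

```text
t 3.6 pos [0.5684 0.1658 0.0562] a 4.77 tilt 0.19 F [-0.2 -0.2  1.2] w 0.0587 q7 [-0.48  0.56  0.12  1.9  -0.1   0.69  1.19]
shift [  0.8 -93.8   0.4] rot [-0.14  0.23  0.13]
```

View pics/a4.png

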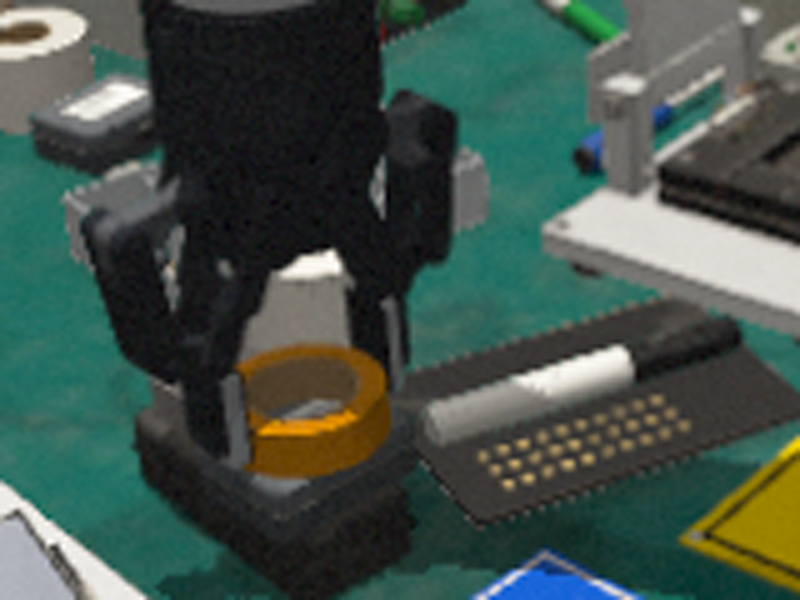

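>>> drive_tool(series=[[0,-5,0,0,0,0,50],[0,-15,0,0,0,0,50],[0,-35,0,0,0,0,50],[0,-60,0,0,0,0,50],[0,-94,0,0,0,0,50]])

```text
clock: 4.15
tcp_pos: [0.5673, 0.1654, 0.1508]
orientation: [-1.568, 0.065, -0.066]
contact_force: [0.2, 0.1, -0.7]
grip_width: 0.0587
```

```bash
python3 go.py .441 -.126 .15 5; python3 - <<'E'
from h import *
grab("side","a5.png",None,1.5)
E
```

```text
t 4.15 pos [0.5673 0.1654 0.1508] a 4.77 tilt 0.09 F [ 0.2  0.1 -0.7] w 0.0587 q7 [-0.5   0.43  0.14  1.85 -0.08  0.87  1.17]
shift [-1.017e+02  3.000e-01 -3.009e+02] rot [-0.09  0.23  0.03]
```

View pics/a5.png

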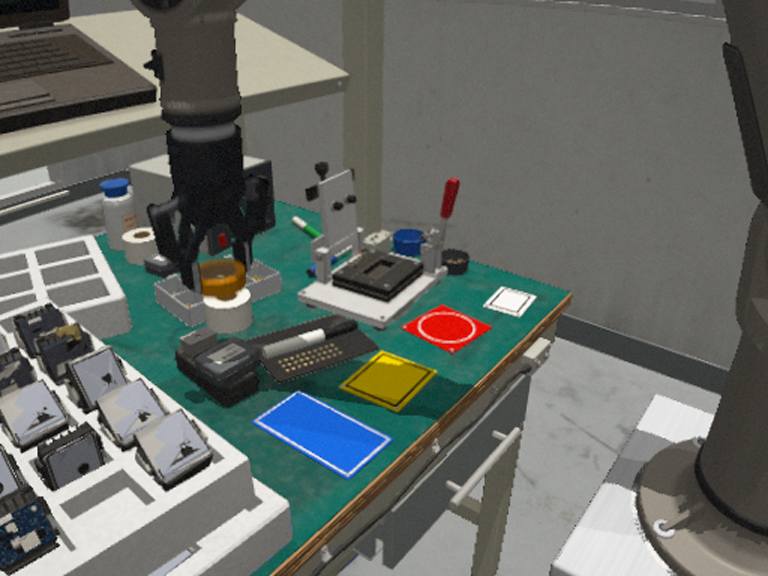

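>>> drive_tool(series=[[-8,0,-25,0,0,0,50],[-22,0,-65,0,0,0,50],[-36,0,-107,0,0,0,50],[-50,0,-149,0,0,0,50],[-65,0,-191,0,0,0,50]])

```text
clock: 4.7
tcp_pos: [0.4899, -0.0199, 0.1564]
orientation: [-1.564, 0.057, -0.074]
contact_force: [0.2, -0.1, -0.9]
grip_width: 0.0583
```

```bash
python3 go.py .441 -.126 .12 5
```

```text
t 4.7 pos [ 0.4899 -0.0199  0.1564] a 4.79 tilt 0.73 F [ 0.2 -0.1 -0.9] w 0.0583 q7 [-0.25  0.26  0.2   2.08 -0.08  0.79  1.48]
shift [ -40.2   35.3 -110. ] rot [-0.37  0.21  0.63]
```

>>> drive_tool(series=[[-15,5,-40,0,0,0,50],[-30,15,-80,0,0,0,50],[-40,25,-110,0,0,0,50],[-40,35,-110,0,0,0.3,50],[-40,35,-110,0,0,0.3,50]])

```text
clock: 5.2
tcp_pos: [0.4408, -0.1263, 0.1199]
orientation: [-1.563, 0.063, -0.071]
contact_force: [0.0, 0.8, -0.2]
grip_width: 0.0586
```

```bash
python3 go.py .441 -.126 .03 5;  python3 - <<'E'
from h import *
d=grab("top","a6.png",None,1.5)
E
```

```text
t 5.2 pos [ 0.4408 -0.1263  0.1199] a 4.89 tilt 0.47 F [ 0.   0.8 -0.2] w 0.0586 q7 [-0.06  0.28  0.24  2.18 -0.12  0.69  1.75]
shift [-0.2 89.9 -0.3] rot [-0.38  0.11  0.27]
```

View pics/a6.png

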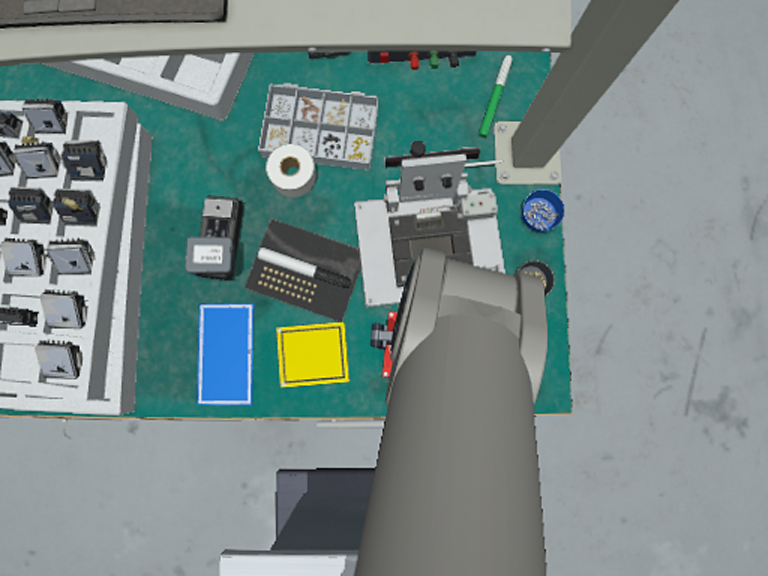

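```bash
python3 - <<'E'
from h import *
d=grab("side","a7.png",(170,60,420,260),3)
E
```

```text
(no output)
```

View pics/a7.png

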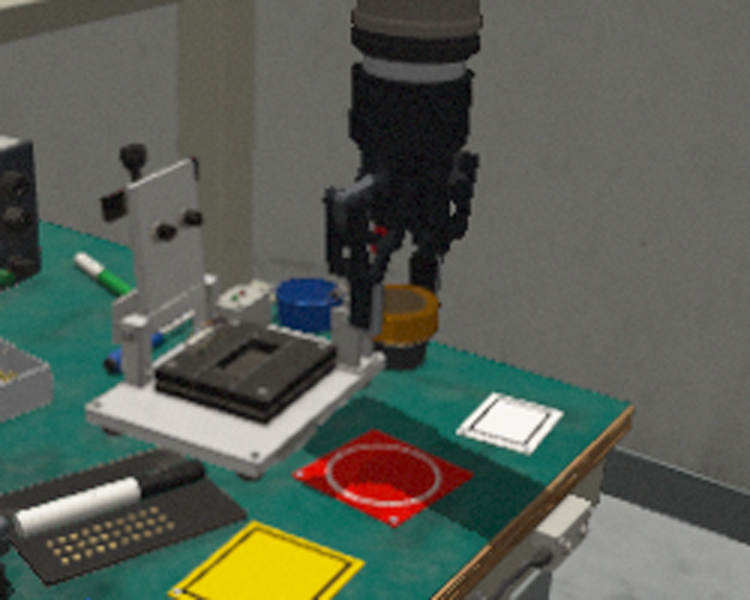

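>>> drive_tool(series=[[0,30,0,-0.2,0,0.1,50],[0,60,0,-0.4,0,0.3,50],[0,85,0,-0.4,0,0.3,50],[0,98,0,-0.4,0,0.3,50],[0,98,0,-0.4,0,0.3,50]])

```text
clock: 5.8
tcp_pos: [0.4427, -0.1229, 0.0216]
orientation: [-1.569, 0.063, -0.062]
contact_force: [0.2, -0.1, -0.4]
grip_width: 0.0586
```

```bash
python3 go.py .441 -.126 .003 5;  python3 - <<'E'
from h import *
d=grab("side","a8.png",(220,130,380,260),5)
E
```

```text
t 5.8 pos [ 0.4427 -0.1229  0.0216] a 4.56 tilt 0.06 F [ 0.2 -0.1 -0.4] w 0.0586 q7 [-0.02  0.47  0.18  2.22 -0.19  0.46  1.81]
shift [-1.5 18.6 -3.3] rot [-0.03  0.44 -0.06]
```

View pics/a8.png

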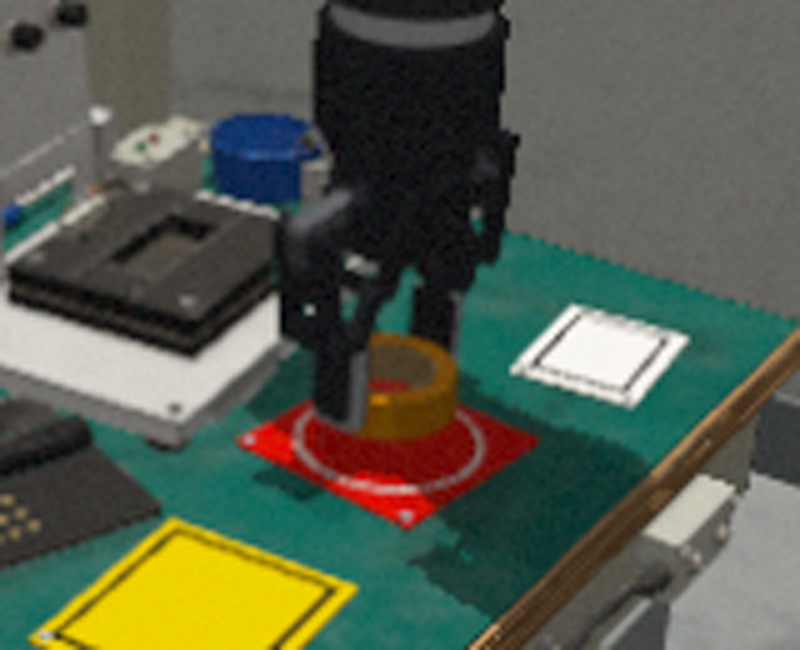

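>>> drive_tool(series=[[-1,6,-3,0,0.4,0,50],[-1.5,11,-3,0,0.4,0,50],[-1.5,15,-3,0,0.4,0,50],[-1.5,17,-3,0,0.4,0,50]])

```text
clock: 6.25
tcp_pos: [0.4416, -0.1261, 0.0055]
orientation: [-1.569, 0.068, -0.069]
contact_force: [-0.4, 0.7, -1.1]
grip_width: 0.0589
```

```bash
python3 go.py .441 -.126 .003 5
```

```text
t 6.25 pos [ 0.4416 -0.1261  0.0055] a 4.99 tilt 0.05 F [-0.4  0.7 -1.1] w 0.0589 q7 [ 0.    0.51  0.17  2.23 -0.2   0.42  1.82]
shift [-0.7  2.5  0.1] rot [-0.02  0.01  0.04]
```

>>> drive_tool(series=[[0,1.5,0,0,0,0,50],[0,3,0,0,0,0,50],[0,3.5,0,0,0,0,50]])

```text
clock: 6.55
tcp_pos: [0.4417, -0.1261, 0.0026]
orientation: [-1.569, 0.068, -0.069]
contact_force: [-4.4, 1.4, 17.4]
grip_width: 0.0593
```

```bash
python3 go.py .441 -.126 .003 5
```

```text
t 6.55 pos [ 0.4417 -0.1261  0.0026] a 5.0 tilt 0.06 F [-4.4  1.4 17.4] w 0.0593 q7 [ 0.01  0.51  0.17  2.23 -0.2   0.42  1.82]
shift [-0.8 -0.4  0.1] rot [-0.04 -0.    0.05]
```

>>> drive_tool(series=[[0,-0.8,0,0,0,0,56],[0,-0.8,0,0,0,0,62],[0,-0.8,0,0,0,0,70],[0,-0.8,0,0,0,0,78],[0,-0.8,0,0,0,0,78]])

```text
clock: 7.05
tcp_pos: [0.4417, -0.1261, 0.0033]
orientation: [-1.569, 0.068, -0.069]
contact_force: [-0.1, -1.0, 0.0]
grip_width: 0.0779
```

>>> drive_tool(series=[[0,-15,0,0,0,0,78],[0,-50,0,0,0,0,78],[0,-90,0,0,0,0,78],[0,-130,0,0,0,0,78],[0,-150,0,0,0,0,78]])

```text
clock: 7.55
tcp_pos: [0.4428, -0.1266, 0.1564]
orientation: [-1.569, 0.065, -0.073]
contact_force: [-0.1, 0.1, -0.7]
grip_width: 0.0782
```

```bash
python3 go.py ;  python3 - <<'E'
from h import *
d=grab("side","b1.png",(220,130,380,260),5); grab("top","b2.png",(90,110,250,230),5);d=grab("side","b3.png",(90,170,220,270),6)
E
```

```text
t 7.55 pos [ 0.4428 -0.1266  0.1564] a 5.02 tilt 0.28 F [-0.1  0.1 -0.7] w 0.0782 q7 [-0.1   0.22  0.27  2.14 -0.09  0.78  1.72]
```

View pics/b1.png

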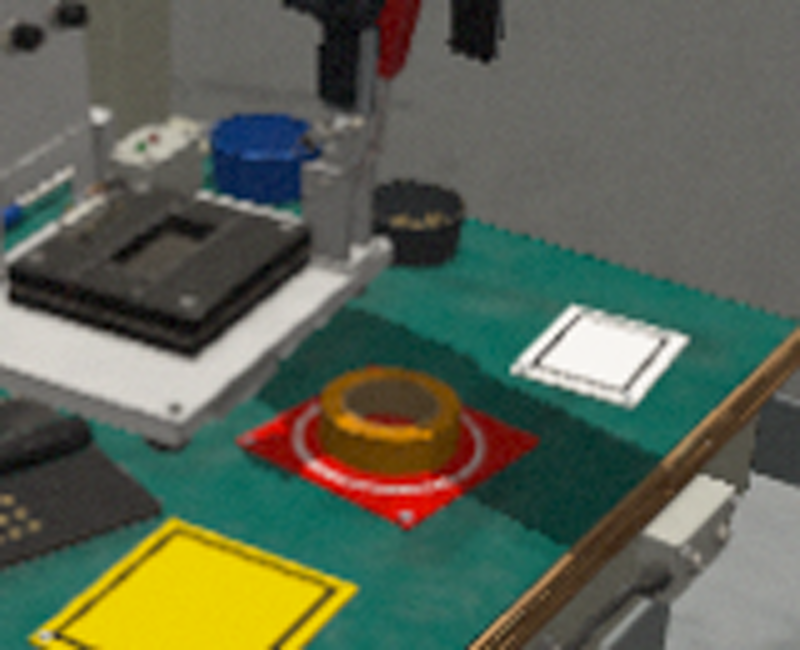

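View pics/b2.png

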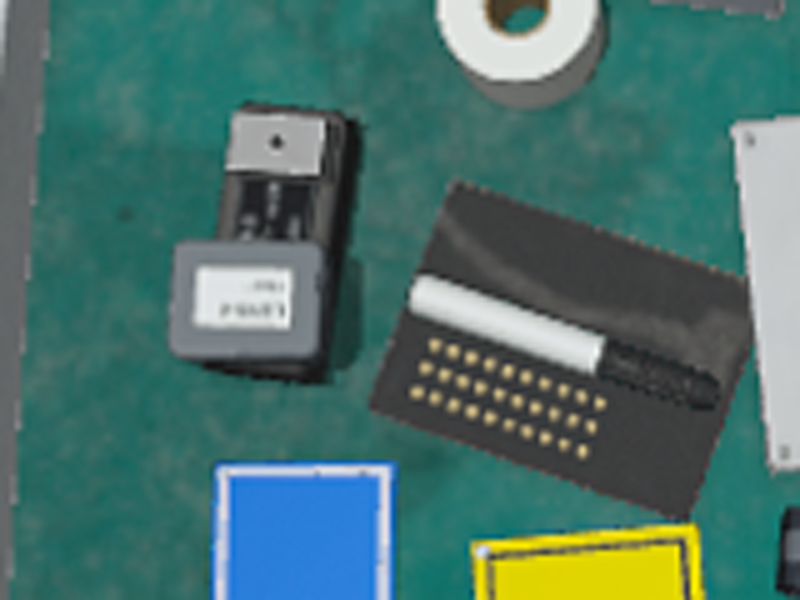

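View pics/b3.png

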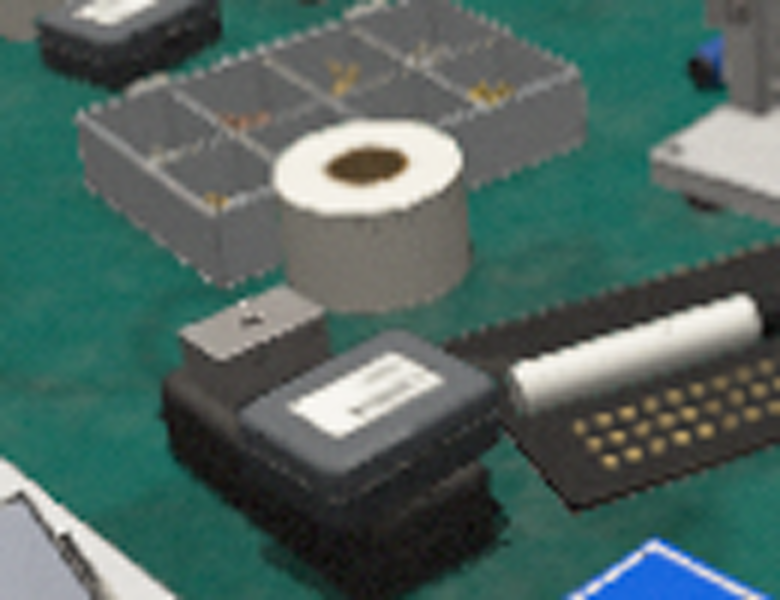

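```bash
cat > clk.py <<'E'
from h import *
def clk(name,off,sc,pts,z):
    d=r.grab_frame(name)
    return unproj(d,[(off[0]+(a+.5)/sc-.5,off[1]+(b+.5)/sc-.5) for a,b in pts],z)[:,:2]
def rep(B):
    print(B.round(4).tolist(),"c",B.mean(0).round(4),"sides",np.linalg.norm(B-np.roll(B,-1,0),axis=1).round(4),
     "dirs",[np.rad2deg(np.arctan2(v[1],v[0])).round(1) for v in np.roll(B,-1,0)-B])
E
python3 - <<'E'
from clk import *
rep(clk("top",(90,110),5,[(176,240),(324,243),(318,362),(170,357)],.057))
rep(clk("side",(90,170),6,[(398,328),(508,384),(345,487),(236,424)],.057))
print("label");rep(clk("top",(90,110),5,[(197,266),(293,269),(289,328),(193,324)],.057))
rep(clk("side",(90,170),6,[(397,350),(445,379),(340,438),(288,406)],.057))
print("block");rep(clk("top",(90,110),5,[(235,110),(328,113),(321,176),(227,169)],.05))
rep(clk("side",(90,170),6,[(276,284),(330,310),(220,361),(178,335)],.05))
E
```

```text
[[0.5942, 0.1932], [0.592, 0.1305], [0.5419, 0.1317], [0.5447, 0.1939]] c [0.5682 0.1623] sides [0.0628 0.0501 0.0623 0.0495] dirs [np.float64(-92.0), np.float64(178.6), np.float64(87.4), np.float64(-0.8)]
[[0.5902, 0.1354], [0.5409, 0.1355], [0.5387, 0.2006], [0.5876, 0.2005]] c [0.5644 0.168 ] sides [0.0492 0.0652 0.0489 0.0652] dirs [np.float64(179.9), np.float64(91.9), np.float64(-0.1), np.float64(-87.7)]
label
[[0.583, 0.1838], [0.5811, 0.1432], [0.5563, 0.1442], [0.5585, 0.1847]] c [0.5697 0.164 ] sides [0.0407 0.0249 0.0405 0.0245] dirs [np.float64(-92.6), np.float64(177.7), np.float64(86.9), np.float64(-1.9)]
[[0.5809, 0.1439], [0.5576, 0.1455], [0.5584, 0.1857], [0.5831, 0.1847]] c [0.57  0.165] sides [0.0234 0.0402 0.0247 0.0408] dirs [np.float64(176.2), np.float64(88.9), np.float64(-2.3), np.float64(-93.0)]
block
[[0.652, 0.1721], [0.65, 0.132], [0.6225, 0.1342], [0.6262, 0.1745]] c [0.6377 0.1532] sides [0.0401 0.0275 0.0406 0.0259] dirs [np.float64(-92.9), np.float64(175.5), np.float64(84.7), np.float64(-5.5)]
[[0.6502, 0.1359], [0.6241, 0.1351], [0.6277, 0.1762], [0.6501, 0.1753]] c [0.638  0.1556] sides [0.0261 0.0413 0.0224 0.0394] dirs [np.float64(-178.3), np.float64(85.0), np.float64(-2.3), np.float64(-89.9)]
```

```bash
python3 go.py .568 .164 .13 2.5
```

```text
t 8.0 pos [ 0.4408 -0.1261  0.1522] a 5.0 tilt 0.1 F [1.2 0.2 0.9] w 0.0781 q7 [-0.09  0.23  0.27  2.15 -0.09  0.78  1.72]
shift [101.4  22.2 300.1] rot [-0.04 -2.5  -0.1 ]
```

>>> drive_tool(series=[[12,0,36,0,0,0,80],[25,0,75,0,0,0,80],[39,0,115,0,-1,0,80],[52,0,155,0,-2,0,80],[66,0,195,0,-2.5,0,80]])

```text
clock: 8.5
tcp_pos: [0.5236, 0.0638, 0.1514]
orientation: [-1.57, 0.036, -0.032]
contact_force: [1.6, -0.2, 0.4]
grip_width: 0.0798
```

```bash
python3 go.py .568 .164 .13 2.5
```

```text
t 8.5 pos [0.5236 0.0638 0.1514] a 2.48 tilt 0.18 F [ 1.6 -0.2  0.4] w 0.0798 q7 [-0.38  0.34  0.17  1.99 -0.08  0.82  1.36]
shift [ 40.1  21.3 102. ] rot [-0.01  0.02 -0.18]
```

>>> drive_tool(series=[[16,0,40,0,0,0,80],[32,5,80,0,0,0,80],[40,14,102,0,0,0,80],[40,21,102,0,0,0,80],[40,21,102,0,0,0,80]])

```text
clock: 9.0
tcp_pos: [0.5665, 0.1635, 0.1281]
orientation: [-1.572, 0.039, -0.028]
contact_force: [-0.3, -0.4, -0.8]
grip_width: 0.0798
```

```bash
python3 go.py .568 .164 .06 2.5
```

```text
t 9.0 pos [0.5665 0.1635 0.1281] a 2.44 tilt 0.4 F [-0.3 -0.4 -0.8] w 0.0798 q7 [-0.49  0.46  0.14  1.86 -0.09  0.84  1.22]
shift [ 1.9 68.1  0.7] rot [ 0.11  0.06 -0.39]
```

>>> drive_tool(series=[[2,25,1,0,0,-0.2,80],[2,50,1,0,0,-0.4,80],[2,62,1,0,0,-0.4,80],[2,66,1,0,0,-0.4,80],[2,66,1,0,0,-0.4,80]])

```text
clock: 9.5
tcp_pos: [0.5681, 0.1634, 0.0622]
orientation: [-1.573, 0.034, -0.034]
contact_force: [1.0, 0.1, 0.0]
grip_width: 0.08
```

```bash
python3 go.py .568 .164 .028 2.5; python3 - <<'E'
from h import *
grab("top","b4.png",(80,110,240,230),5);grab("side","b5.png",(90,150,250,270),5)
E
```

```text
t 9.5 pos [0.5681 0.1634 0.0622] a 2.5 tilt 0.14 F [1.  0.1 0. ] w 0.08 q7 [-0.48  0.55  0.13  1.9  -0.1   0.7   1.23]
shift [-0.2 34.2  0.7] rot [ 0.14 -0.   -0.01]
```

View pics/b5.png

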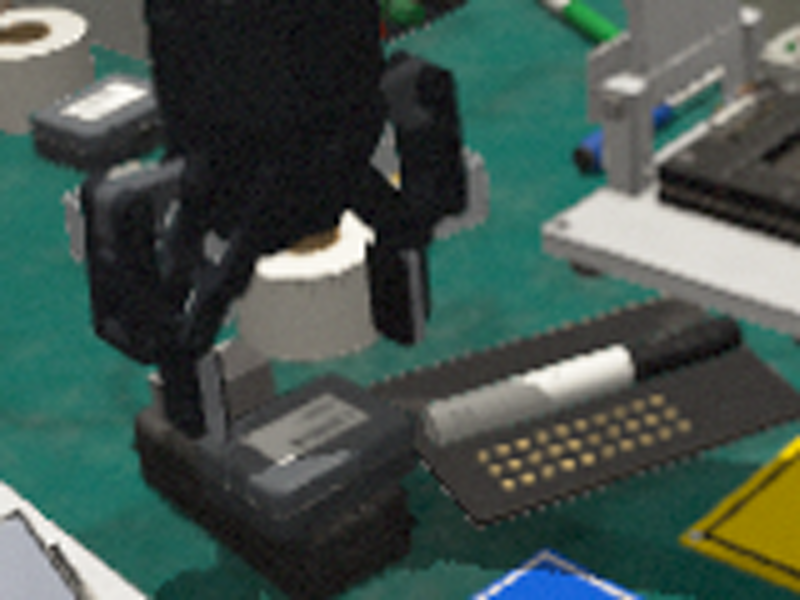

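>>> drive_tool(series=[[0,8,0.7,0,0,0,81],[0,16,0.7,0,0,0,81],[0,24,0.7,0,0,0,81],[0,31,0.7,0,0,0,81],[0,33,0.7,0,0,0,81]])

```text
clock: 10.1
tcp_pos: [0.5682, 0.1645, 0.0289]
orientation: [-1.573, 0.034, -0.034]
contact_force: [0.3, 0.0, 0.3]
grip_width: 0.0806
```

```bash
python3 go.py .568 .164 .028 2.5; python3 - <<'E'
from h import *
grab("side","b6.png",(90,150,250,270),5)
E
```

```text
t 10.1 pos [0.5682 0.1645 0.0289] a 2.46 tilt 0.13 F [0.3 0.  0.3] w 0.0806 q7 [-0.48  0.6   0.12  1.91 -0.11  0.64  1.23]
shift [-0.2  0.9 -0.5] rot [ 0.13  0.04 -0.01]
```

View pics/b6.png

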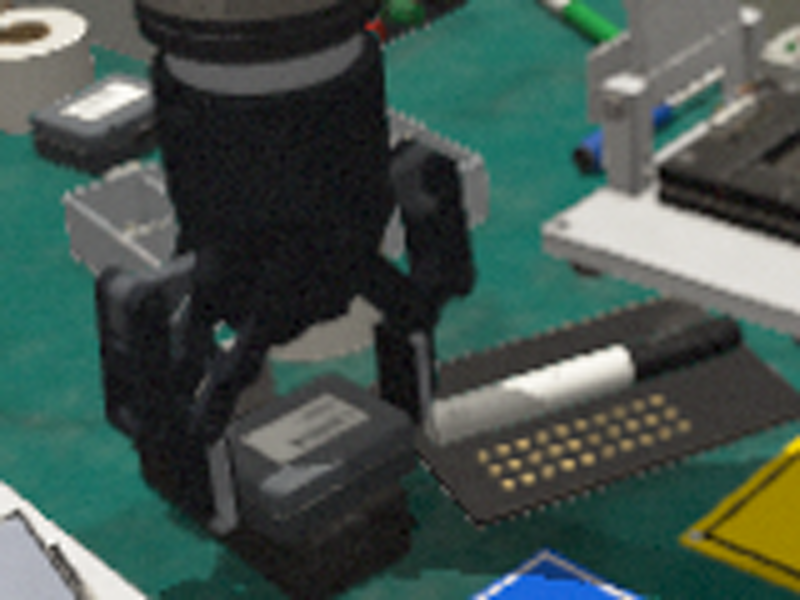

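Fingers straddle the case cleanly (left pad ≈(220,490), right ≈(425,390)), no contact. Closing.

>>> drive_tool(series=[[0,0,0,0,0,0,75],[0,0,0,0,0,0,70],[0,0,0,0,0,0,66],[0,0,0,0,0,0,62],[0,0,0,0,0,0,56]], squeeze=25)

```text
clock: 10.65
tcp_pos: [0.5686, 0.1647, 0.0295]
orientation: [-1.572, 0.033, -0.034]
contact_force: [-0.5, 0.2, 4.0]
grip_width: 0.0646
```

>>> drive_tool(series=[[0,0,0,0,0,0,56],[0,0,0,0,0,0,56],[0,-3,0,0,0,0,56],[0,-8,0,0,0,0,56]])

```text
clock: 11.05
tcp_pos: [0.5683, 0.1646, 0.0374]
orientation: [-1.573, 0.034, -0.034]
contact_force: [-0.8, -0.2, -1.2]
grip_width: 0.0648
```

```bash
python3 go.py .568 .164 .14 2.5; python3 - <<'E'
from h import *
grab("side","b7.png",(90,150,250,270),5)
E
```

```text
t 11.05 pos [0.5683 0.1646 0.0374] a 2.47 tilt 0.12 F [-0.8 -0.2 -1.2] w 0.0648 q7 [-0.48  0.59  0.12  1.9  -0.11  0.65  1.23]
shift [  -0.2 -102.6   -0.8] rot [ 0.12  0.03 -0.  ]
```

View pics/b7.png

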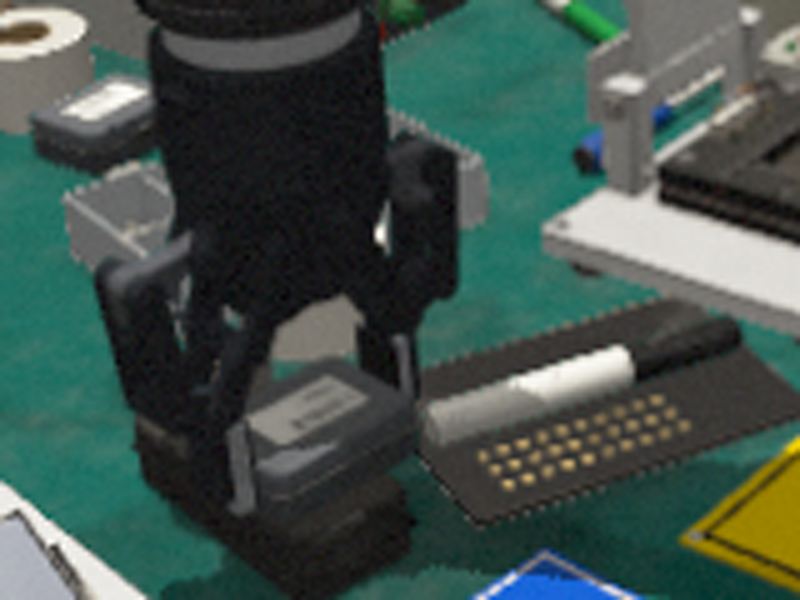

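>>> drive_tool(series=[[0,-12,0,0,0,0,56],[0,-35,0,0,0,0,56],[0,-65,0,0,0,0,56],[0,-95,0,0,0,0,56],[0,-103,0,0,0,0,56]])

```text
clock: 11.6
tcp_pos: [0.571, 0.1655, 0.1457]
orientation: [-1.57, 0.028, -0.04]
contact_force: [0.3, 0.3, -0.7]
grip_width: 0.0645
```

```bash
python3 go.py .433 .0255 .12 -4.5
```

```text
t 11.6 pos [0.571  0.1655 0.1457] a 2.49 tilt 0.42 F [ 0.3  0.3 -0.7] w 0.0645 q7 [-0.5   0.44  0.15  1.85 -0.08  0.86  1.21]
shift [-131.9   24.6 -145.9] rot [-0.04 -6.99  0.42]
```

>>> drive_tool(series=[[-20,0,-22,0,-1,0,56],[-48,0,-53,0,-3,0.2,56],[-78,5,-86,0,-5,0.4,56],[-106,12,-117,0,-7,0.4,56],[-130,20,-144,0,-7,0.4,56]])

```text
clock: 12.1
tcp_pos: [0.4331, 0.0257, 0.1246]
orientation: [-1.569, -0.062, 0.062]
contact_force: [0.7, 0.2, 0.0]
grip_width: 0.0644
```

```bash
python3 go.py .433 .0255 .05 -4.5
```

```text
t 12.1 pos [0.4331 0.0257 0.1246] a -4.52 tilt 0.04 F [0.7 0.2 0. ] w 0.0644 q7 [-0.33  0.23  0.15  2.22 -0.05  0.69  1.5 ]
shift [-0.1 74.6 -0.3] rot [-0.04  0.02  0.  ]
```

>>> drive_tool(series=[[0,25,0,0,0,0,56],[0,50,0,0,0,0,56],[0,75,0,0,0,0,56],[0,95,0,0,0,0,56],[0,100,0,0,0,0,56]])

```text
clock: 12.6
tcp_pos: [0.4316, 0.0255, 0.0231]
orientation: [-1.57, -0.059, 0.065]
contact_force: [-0.0, -0.3, -0.8]
grip_width: 0.0645
```

```bash
python3 go.py .433 .0255 .002 -4.5; python3 - <<'E'
from h import *
grab("side","b8.png",(180,150,340,270),5)
E
```

```text
t 12.6 pos [0.4316 0.0255 0.0231] a -4.53 tilt 0.19 F [-0.  -0.3 -0.8] w 0.0645 q7 [-0.29  0.44  0.11  2.27 -0.11  0.44  1.55]
shift [ 1.5 21.1 -0.2] rot [-0.01  0.03 -0.19]
```

View pics/b8.png

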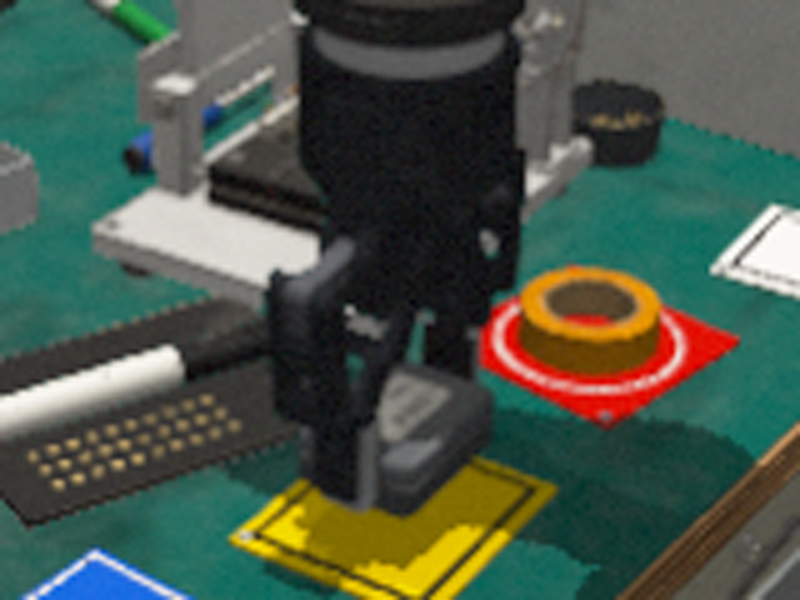

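>>> drive_tool(series=[[1,7,0,0,0,-0.1,56],[1.5,13,0,0,0,-0.2,56],[1.5,18,0,0,0,-0.2,56],[1.5,20,0,0,0,-0.2,56]])

```text
clock: 13.05
tcp_pos: [0.4333, 0.0257, 0.0032]
orientation: [-1.57, -0.063, 0.062]
contact_force: [-0.5, 0.0, -0.4]
grip_width: 0.0644
```

```bash
python3 go.py .433 .0255 .001 -4.5
```

```text
t 13.05 pos [0.4333 0.0257 0.0032] a -4.53 tilt 0.04 F [-0.5  0.  -0.4] w 0.0644 q7 [-0.28  0.48  0.1   2.28 -0.12  0.38  1.56]
shift [-0.4  2.2 -0.2] rot [-0.02  0.03  0.03]
```

>>> drive_tool(series=[[0,1,0,0,0,0,56],[0,2,0,0,0,0,56],[0,2.7,0,0,0,0,56]])

```text
clock: 13.35
tcp_pos: [0.4335, 0.0258, 0.0006]
orientation: [-1.57, -0.063, 0.061]
contact_force: [-0.3, 1.1, -2.0]
grip_width: 0.0645
```

```bash
python3 go.py .433 .0255 .001 -4.5
```

```text
t 13.35 pos [0.4335 0.0258 0.0006] a -4.53 tilt 0.06 F [-0.3  1.1 -2. ] w 0.0645 q7 [-0.28  0.49  0.09  2.28 -0.12  0.38  1.56]
shift [-0.5 -0.4 -0.2] rot [-0.02  0.03  0.06]
```

>>> drive_tool(series=[[0,0.6,0,0,0,0,56],[0,1.2,0,0,0,0,56],[0,1.2,0,0,0,0,56]])

```text
clock: 13.65
tcp_pos: [0.4335, 0.0258, 0.0004]
orientation: [-1.569, -0.063, 0.061]
contact_force: [-4.3, 0.2, 18.3]
grip_width: 0.0644
```

```bash
python3 go.py .433 .0255 .001 -4.5
```

```text
t 13.65 pos [4.335e-01 2.580e-02 4.000e-04] a -4.52 tilt 0.07 F [-4.3  0.2 18.3] w 0.0644 q7 [-0.28  0.49  0.09  2.28 -0.12  0.38  1.56]
shift [-0.5 -0.6 -0.2] rot [-0.04  0.02  0.06]
```

Seated (18 N). Open and rise.

>>> drive_tool(series=[[0,-0.6,0,0,0,0,62],[0,-0.6,0,0,0,0,68],[0,-0.6,0,0,0,0,74],[0,-0.6,0,0,0,0,82],[0,-0.6,0,0,0,0,82]])

```text
clock: 14.15
tcp_pos: [0.4335, 0.0258, 0.0009]
orientation: [-1.569, -0.063, 0.061]
contact_force: [-0.1, -0.9, 0.8]
grip_width: 0.082
```

>>> drive_tool(series=[[0,-10,0,0,0,0,82],[0,-40,0,0,0,0,82],[0,-80,0,0,0,0,82],[0,-120,0,0,0,0,82],[0,-150,0,0,0,0,82]])

```text
clock: 14.65
tcp_pos: [0.4337, 0.0256, 0.1537]
orientation: [-1.569, -0.064, 0.059]
contact_force: [0.8, -0.7, -0.1]
grip_width: 0.0818
```

```bash
python3 go.py ;  python3 - <<'E'
from h import *
grab("side","c1.png",(180,150,340,270),5); grab("top","c2.png",(100,110,260,230),5)
E
```

```text
t 14.65 pos [0.4337 0.0256 0.1537] a -4.5 tilt 0.18 F [ 0.8 -0.7 -0.1] w 0.0818 q7 [-0.35  0.18  0.17  2.19 -0.04  0.76  1.49]
```

View pics/c1.png

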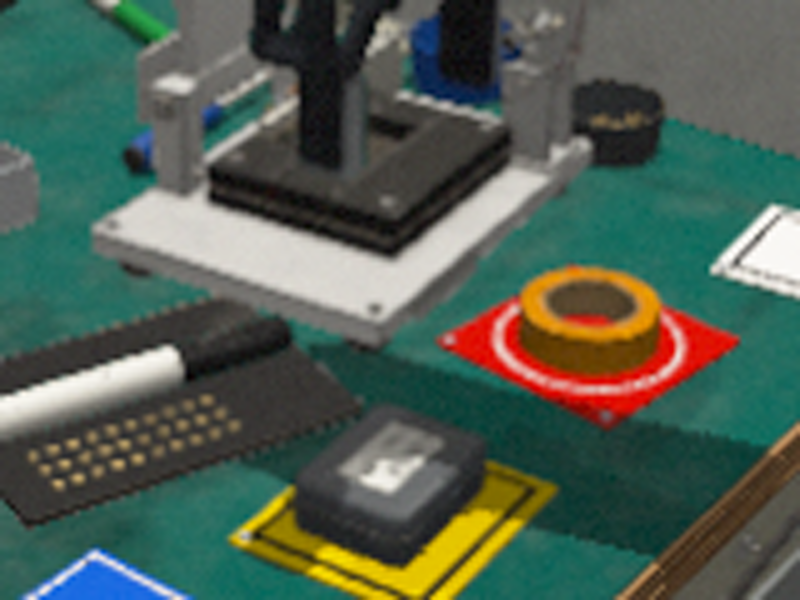

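View pics/c2.png

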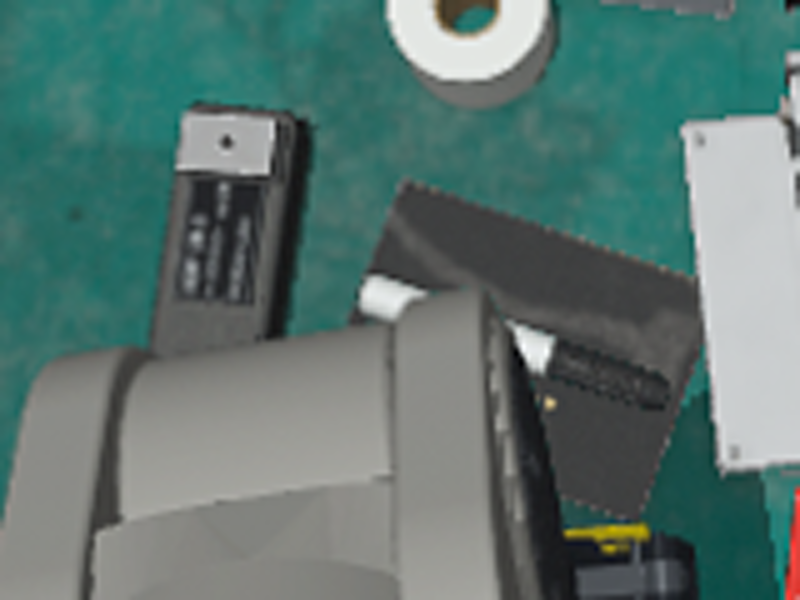

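```bash
cat > chk.py <<'E'
from h import *
def overlay(name,items,save,crop,sc=5):
    d=grab(name);f=d["frame"][crop[1]:crop[3],crop[0]:crop[2]];f=cv2.resize(f,None,fx=sc,fy=sc,interpolation=cv2.INTER_CUBIC)
    for P,col in items:
        p=((proj(d,P)-[crop[0],crop[1]]+.5)*sc-.5)
        n=len(p)//2
        for q in (p[:n],p[n:]): cv2.polylines(f,[np.int32(q.round())],True,col,1)
    cv2.imwrite("pics/"+save,f)
E
python3 - <<'E'
from chk import *
D=np.deg2rad
overlay("side",[(box(.433,.0257,D(4.5),.003,.053,.065,.025),(255,0,255)),(box(.432,.0253,D(4.5),.003,.069,.081,.0001),(255,255,0)),
 (cyl(.4416,-.1261,.003,.03,.018),(255,0,255)),(cyl(.441,-.1263,.003,.038,.0001),(255,255,0))],"c3.png",(180,150,340,270))
E
```

```text
(no output)
```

View pics/c3.png

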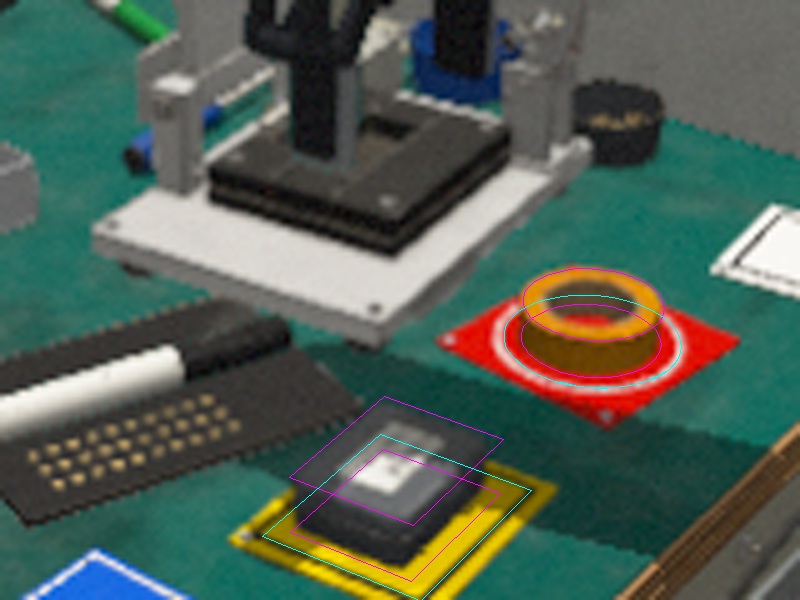

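```bash
python3 go.py .638 .154 .13 4.5
```

```text
t 14.8 pos [0.4347 0.0259 0.1532] a -4.52 tilt 0.36 F [-0.1  0.2  0.2] w 0.0821 q7 [-0.35  0.18  0.17  2.19 -0.05  0.76  1.49]
shift [212.6  24.7 111.6] rot [-0.12  9.02  0.34]
```

>>> drive_tool(series=[[36,0,19,0,1.5,0,70],[76,0,40,0,4,0,62],[116,0,61,0,6,0,58],[156,0,82,0,8,0.3,58],[195,5,102,0,9,0.3,58]])

```text
clock: 15.3
tcp_pos: [0.6221, 0.1441, 0.1485]
orientation: [-1.568, 0.063, -0.061]
contact_force: [0.9, 0.3, -0.6]
grip_width: 0.0584
```

>>> drive_tool(series=[[0,0,0,0,0,0,58]])

```text
clock: 15.4
tcp_pos: [0.6246, 0.1482, 0.146]
orientation: [-1.567, 0.06, -0.059]
contact_force: [-0.3, 0.1, -0.5]
grip_width: 0.0581
```

```bash
python3 go.py .638 .154 .10 4.5;  python3 - <<'E'
from chk import *
D=np.deg2rad
overlay("top",[(box(.433,.0257,D(4.5),.003,.053,.065,.025),(255,0,255)),(box(.432,.0243,D(4.5),.003,.069,.081,.0001),(255,255,0)),
 (cyl(.4416,-.1261,.003,.03,.018),(255,0,255)),(cyl(.441,-.1275,.003,.038,.0001),(255,255,0))],"c4.png",(180,190,310,270),6)
grab("top","c5.png",(170,190,310,270),5)
grab("side","c6.png",(90,150,250,270),5)
E
```

```text
t 15.4 pos [0.6246 0.1482 0.146 ] a 4.34 tilt 0.16 F [-0.3  0.1 -0.5] w 0.0581 q7 [-0.45  0.51  0.17  1.72 -0.11  0.91  1.26]
shift [13.  46.   6.6] rot [-0.15  0.16 -0.07]
```

View pics/c4.png

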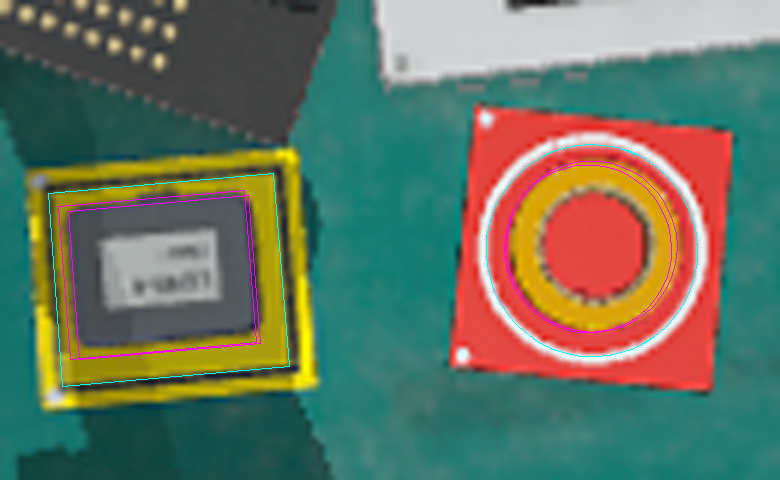

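View pics/c5.png

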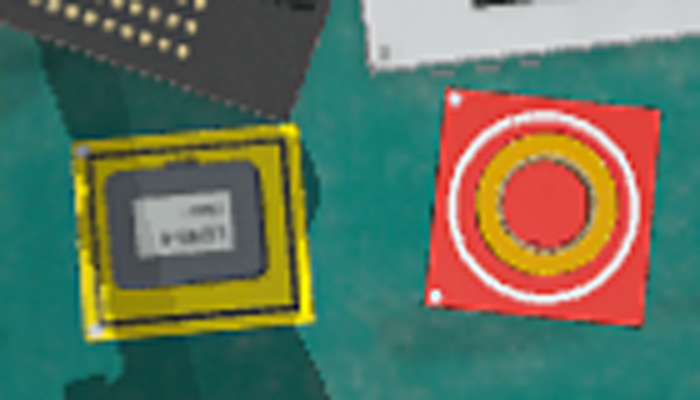

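View pics/c6.png

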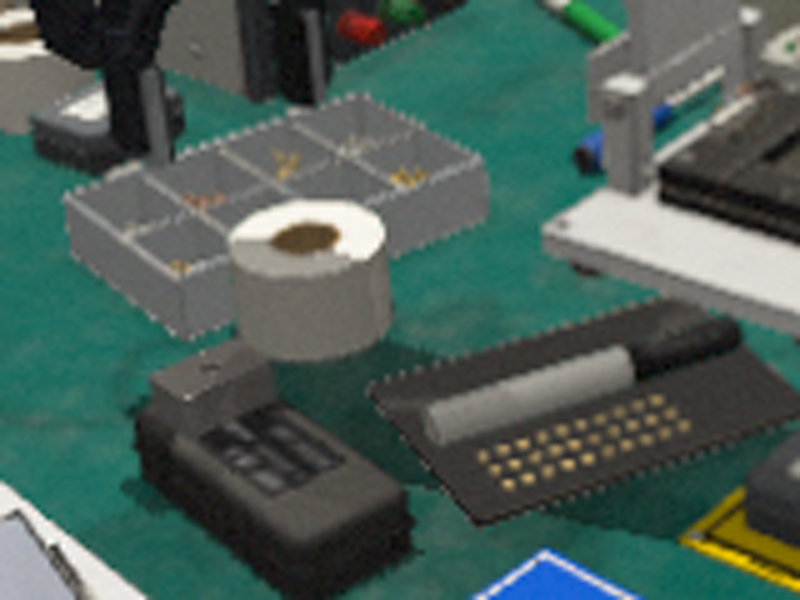

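>>> drive_tool(series=[[13,15,7,0,0,0,58],[13,35,7,0,0,0,58],[13,46,7,0,0,0,58],[13,60,7,0,0,0,58],[13,70,7,0,0,0,58]])

```text
clock: 16.05
tcp_pos: [0.6333, 0.1486, 0.0758]
orientation: [-1.57, 0.066, -0.059]
contact_force: [-1.3, 0.7, 0.7]
grip_width: 0.0583
```

```bash
python3 go.py .638 .154 .034 4.5;  python3 - <<'E'
from chk import *
grab("side","c7.png",(90,150,250,270),5)
grab("top","c8.png",(80,90,240,210),5)
E
```

```text
t 16.05 pos [0.6333 0.1486 0.0758] a 4.57 tilt 0.28 F [-1.3  0.7  0.7] w 0.0583 q7 [-0.44  0.61  0.15  1.74 -0.12  0.8   1.27]
shift [ 4.5 41.8  5.8] rot [ 0.03 -0.07 -0.28]
```

View pics/c7.png

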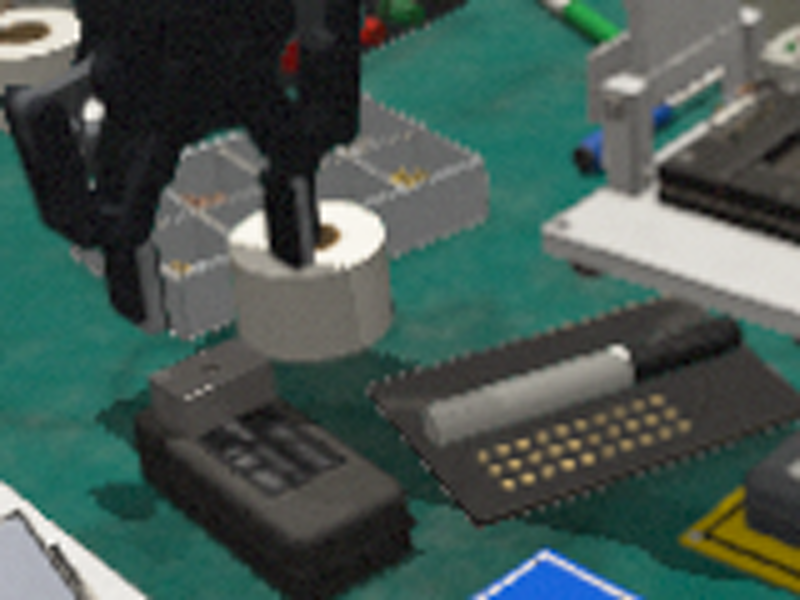

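View pics/c8.png

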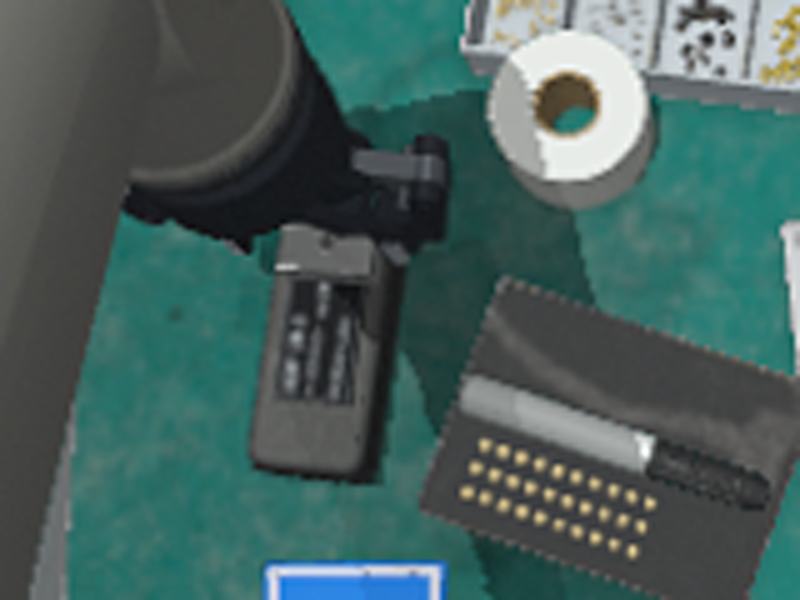

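>>> drive_tool(series=[[4.5,5,5.8,0,0,-0.2,60],[4.5,18,5.8,0,0,-0.3,60],[4.5,30,5.8,0,0,-0.3,60],[4.5,38,5.8,0,0,-0.3,60],[4.5,40,5.8,0,0,-0.3,60]])

```text
clock: 16.65
tcp_pos: [0.6364, 0.1538, 0.0335]
orientation: [-1.572, 0.065, -0.059]
contact_force: [-0.4, 0.2, -1.5]
grip_width: 0.0599
```

```bash
python3 go.py .638 .154 .034 4.5;  python3 - <<'E'
from chk import *
grab("side","c9.png",(90,150,250,270),5)
E
```

```text
t 16.65 pos [0.6364 0.1538 0.0335] a 4.54 tilt 0.25 F [-0.4  0.2 -1.5] w 0.0599 q7 [-0.43  0.68  0.14  1.75 -0.13  0.73  1.27]
shift [ 1.6 -0.5  0.3] rot [ 0.13 -0.04 -0.21]
```

View pics/c9.png

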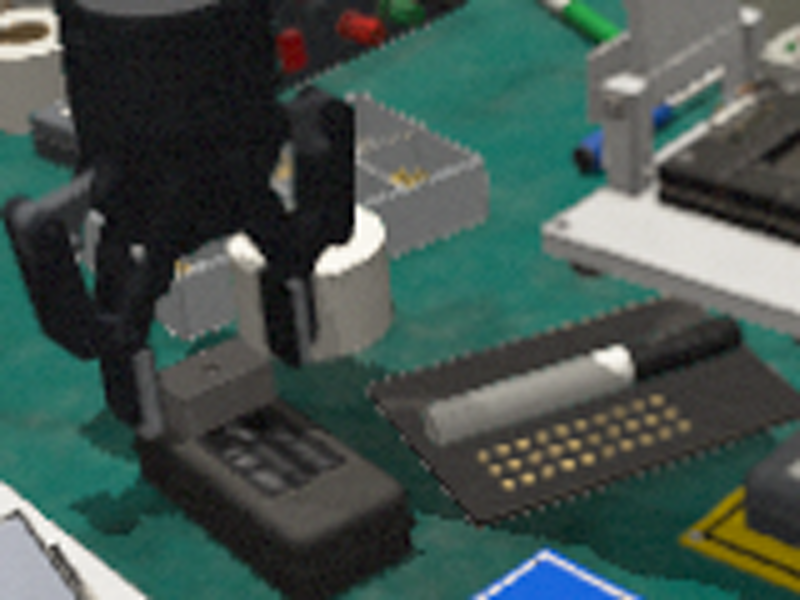

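>>> drive_tool(series=[[1.5,0,0,0,0,0,54],[1.5,0,0,0,0,0,48],[1.5,0,0,0,0,0,43],[1.5,0,0,0,0,0,38],[1.5,0,0,0,0,0,32]], squeeze=35)

```text
clock: 17.2
tcp_pos: [0.6387, 0.154, 0.0346]
orientation: [-1.571, 0.064, -0.061]
contact_force: [0.0, 0.6, 3.7]
grip_width: 0.0389
```

>>> drive_tool(series=[[0,0,0,0,0,0,32],[0,0,0,0,0,0,32],[0,-3,0,0,0,0,32],[0,-8,0,0,0,0,32]])

```text
clock: 17.6
tcp_pos: [0.638, 0.1537, 0.0422]
orientation: [-1.572, 0.065, -0.06]
contact_force: [-0.8, -0.6, -2.0]
grip_width: 0.0393
```

```bash
python3 go.py .638 .154 .14 4.5;  python3 - <<'E'
from chk import *
grab("side","c10.png",(90,150,250,270),5)
E
```

```text
t 17.6 pos [0.638  0.1537 0.0422] a 4.55 tilt 0.23 F [-0.8 -0.6 -2. ] w 0.0393 q7 [-0.44  0.67  0.15  1.74 -0.13  0.75  1.27]
shift [ -0.4 -97.8   0. ] rot [ 0.12 -0.05 -0.19]
```

View pics/c10.png

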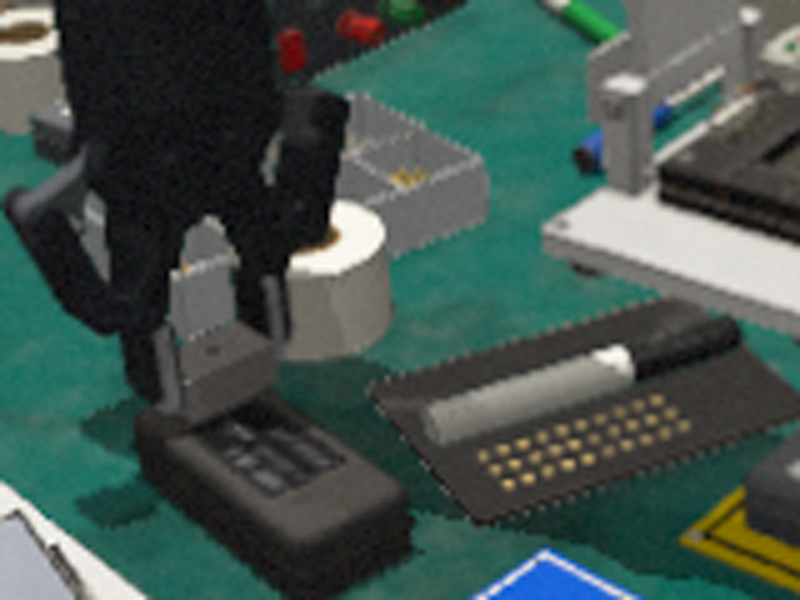

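>>> drive_tool(series=[[0,-15,0,0,0,0,32],[0,-45,0,0,0,0,32],[0,-85,0,0,0,0,32],[0,-125,0,0,0,0,32],[0,-150,0,0,0,0,32]])

```text
clock: 18.15
tcp_pos: [0.6404, 0.1542, 0.1981]
orientation: [-1.569, 0.061, -0.065]
contact_force: [0.5, 0.2, -1.3]
grip_width: 0.0392
```

```bash
python3 go.py .46 .02 .2 0
```

```text
t 18.15 pos [0.6404 0.1542 0.1981] a 4.58 tilt 0.16 F [ 0.5  0.2 -1.3] w 0.0392 q7 [-0.46  0.48  0.18  1.64 -0.1   1.02  1.24]
shift [-169.1   -2.4 -148.2] rot [-0.02 -4.58  0.16]
```

>>> drive_tool(series=[[-25,0,-22,0,0,0,32],[-58,0,-50,0,-1,0,32],[-92,0,-80,0,-2,0,32],[-126,0,-110,0,-3,0,32],[-160,0,-140,0,-4.5,0,32]])

```text
clock: 18.65
tcp_pos: [0.4683, 0.0263, 0.1986]
orientation: [-1.57, -0.003, -0.004]
contact_force: [0.2, 0.1, -0.7]
grip_width: 0.0392
```

```bash
python3 go.py .406 -.253 .18 -5.5
```

```text
t 18.65 pos [0.4683 0.0263 0.1986] a 0.04 tilt 0.23 F [ 0.2  0.1 -0.7] w 0.0392 q7 [-0.37  0.17  0.2   2.08 -0.04  0.89  1.43]
shift [ -62.2   18.1 -279.3] rot [-0.02 -5.54  0.23]
```

>>> drive_tool(series=[[-14,0,-35,0,-1,0,32],[-24,0,-78,0,-2,0,32],[-34,0,-121,0,-3,0,32],[-42,0,-165,0,-4.5,0.2,32],[-50,0,-208,0,-5.5,0.2,32]])

```text
clock: 19.15
tcp_pos: [0.4177, -0.1835, 0.1996]
orientation: [-1.569, -0.078, 0.073]
contact_force: [1.2, 0.7, -1.0]
grip_width: 0.0395
```

```bash
python3 go.py .4045 -.253 .13 -5.5
```

```text
t 19.15 pos [ 0.4177 -0.1835  0.1996] a -5.51 tilt 0.16 F [ 1.2  0.7 -1. ] w 0.0395 q7 [-0.05  0.15  0.36  2.11 -0.07  0.89  2.02]
shift [-20.   69.5 -68. ] rot [-0.02  0.01  0.15]
```

>>> drive_tool(series=[[-10,5,-34,0,0,0,32],[-20,20,-66,0,0,0,32],[-20,45,-68,0,0,0,32],[-20,70,-68,0,0,0,32],[-20,95,-68,0,0,0,32]])

```text
clock: 19.65
tcp_pos: [0.4049, -0.2536, 0.1047]
orientation: [-1.569, -0.078, 0.071]
contact_force: [0.1, 0.6, -1.4]
grip_width: 0.0392
```

```bash
python3 go.py .4045 -.253 .025 -5.5;  python3 - <<'E'
from chk import *
grab("side","d1.png",(240,100,400,230),5)
E
```

```text
t 19.65 pos [ 0.4049 -0.2536  0.1047] a -5.44 tilt 0.26 F [ 0.1  0.6 -1.4] w 0.0392 q7 [ 0.12  0.35  0.37  2.15 -0.2   0.67  2.3 ]
shift [-0.7 79.7  0.7] rot [ 0.01 -0.06  0.26]
```

View pics/d1.png

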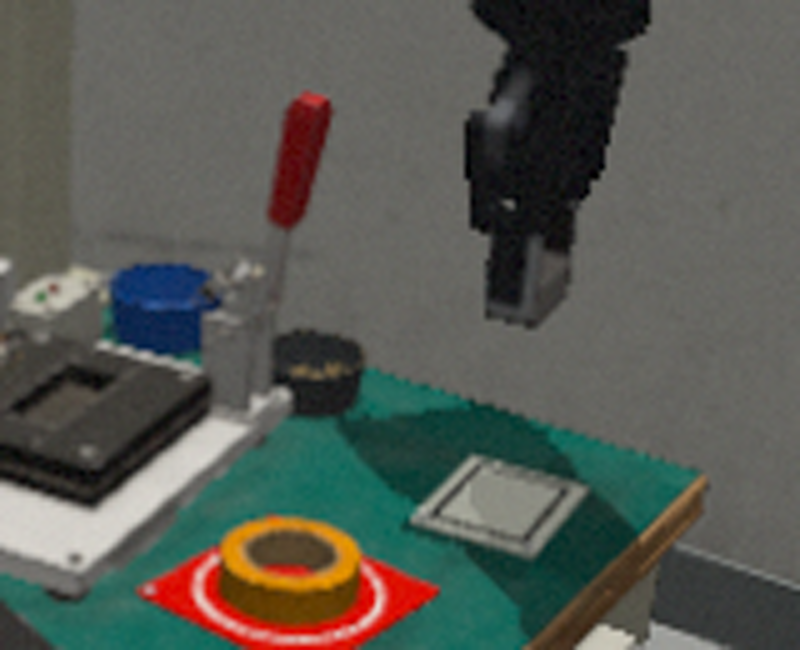

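>>> drive_tool(series=[[-0.7,25,0.7,0,0,0.1,32],[-0.7,50,0.7,0,0,0.2,32],[-0.7,72,0.7,0,0,0.2,32],[-0.7,80,0.7,0,0,0.2,32],[-0.7,80,0.7,0,0,0.2,32]])

```text
clock: 20.2
tcp_pos: [0.402, -0.2513, 0.0216]
orientation: [-1.567, -0.072, 0.079]
contact_force: [-0.5, 0.6, -1.7]
grip_width: 0.0393
```

```bash
python3 go.py .4045 -.253 .008 -5.5;  python3 - <<'E'
from chk import *
grab("side","d2.png",(280,120,400,230),6)
E
```

```text
t 20.2 pos [ 0.402  -0.2513  0.0216] a -5.5 tilt 0.32 F [-0.5  0.6 -1.7] w 0.0393 q7 [ 0.19  0.5   0.29  2.19 -0.29  0.49  2.38]
shift [ 2.4 13.6 -2. ] rot [-0.17  0.   -0.27]
```

View pics/d2.png

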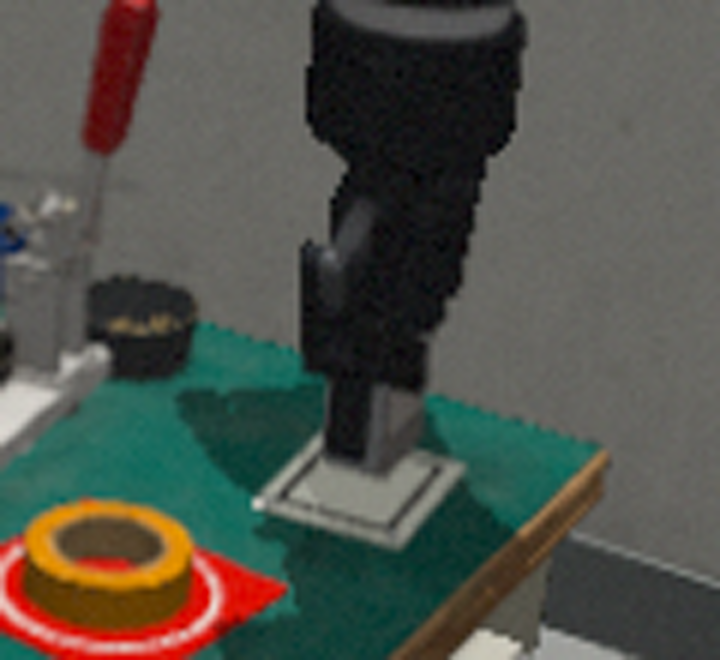

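>>> drive_tool(series=[[2,4,-2,0,0,-0.2,32],[2.4,9,-2,-0.1,0,-0.3,32],[2.4,13,-2,-0.1,0,-0.3,32],[2.4,14,-2,-0.1,0,-0.3,32]])

```text
clock: 20.65
tcp_pos: [0.4048, -0.2532, 0.008]
orientation: [-1.569, -0.076, 0.074]
contact_force: [0.7, 0.3, -1.8]
grip_width: 0.0389
```

```bash
python3 go.py .4045 -.253 .0055 -5.5
```

```text
t 20.65 pos [ 0.4048 -0.2532  0.008 ] a -5.5 tilt 0.09 F [ 0.7  0.3 -1.8] w 0.0389 q7 [ 0.21  0.53  0.27  2.19 -0.31  0.46  2.39]
shift [-0.2  2.5  0.2] rot [-0.04  0.    0.07]
```

>>> drive_tool(series=[[0,1,0,0,0,0,32],[0,2,0,0,0,0,32],[0,2.8,0,0,0,0,32],[0,2.8,0,0,0,0,32]])

```text
clock: 21.05
tcp_pos: [0.4048, -0.2532, 0.0056]
orientation: [-1.568, -0.076, 0.074]
contact_force: [-2.2, 1.1, 4.5]
grip_width: 0.0389
```

```bash
python3 go.py .4045 -.253 .0055 -5.5
```

```text
t 21.05 pos [ 0.4048 -0.2532  0.0056] a -5.49 tilt 0.11 F [-2.2  1.1  4.5] w 0.0389 q7 [ 0.21  0.53  0.27  2.19 -0.31  0.45  2.39]
shift [-0.3  0.1  0.2] rot [-0.06 -0.01  0.09]
```

>>> drive_tool(series=[[0,0.5,0,0,0,0,32],[0,0.4,0,0,0,0,40],[0,0,0,0,0,0,48],[0,-0.3,0,0,0,0,58],[0,-0.3,0,0,0,0,60]])

```text
clock: 21.55
tcp_pos: [0.405, -0.2533, 0.0059]
orientation: [-1.569, -0.077, 0.074]
contact_force: [-0.2, 0.2, -0.6]
grip_width: 0.0597
```

>>> drive_tool(series=[[0,-10,0,0,0,0,60],[0,-40,0,0,0,0,60],[0,-80,0,0,0,0,65],[0,-120,0,0,0,0,75],[0,-150,0,0,0,0,80]])

```text
clock: 22.05
tcp_pos: [0.405, -0.2539, 0.1588]
orientation: [-1.569, -0.078, 0.072]
contact_force: [0.2, -0.6, -0.3]
grip_width: 0.0801
```

```bash
python3 go.py .46 -.02 .17 -4.5;  python3 - <<'E'
from chk import *
grab("side","d3.png",(280,120,400,230),6)
E
```

```text
t 22.05 pos [ 0.405  -0.2539  0.1588] a -5.46 tilt 0.21 F [ 0.2 -0.6 -0.3] w 0.0801 q7 [ 0.07  0.26  0.42  2.11 -0.15  0.8   2.25]
shift [ 77.1 -11.  227.6] rot [0.01 0.96 0.21]
```

View pics/d3.png

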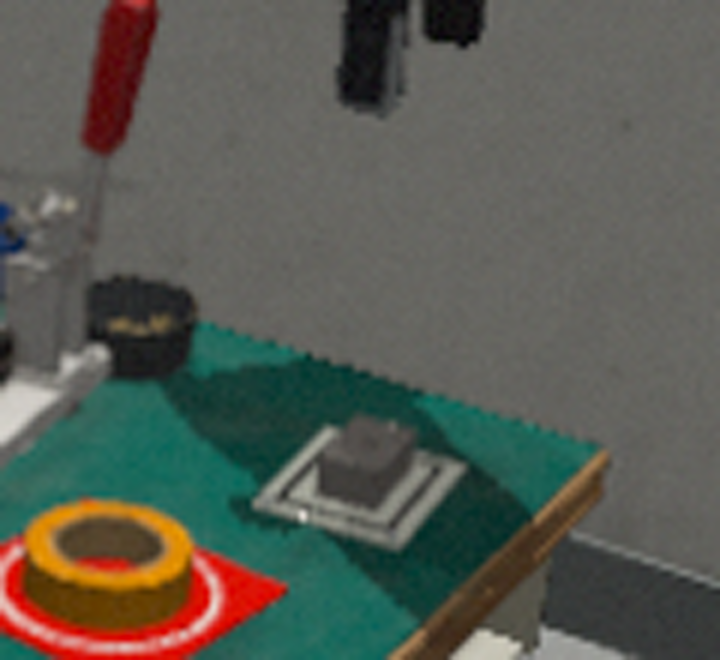

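```bash
python3 - <<'E'
from chk import *
grab("top","d4.png",(170,205,250,270),10); grab("side","d5.png",(210,220,310,285),8)
E
```

```text
(no output)
```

View pics/d4.png

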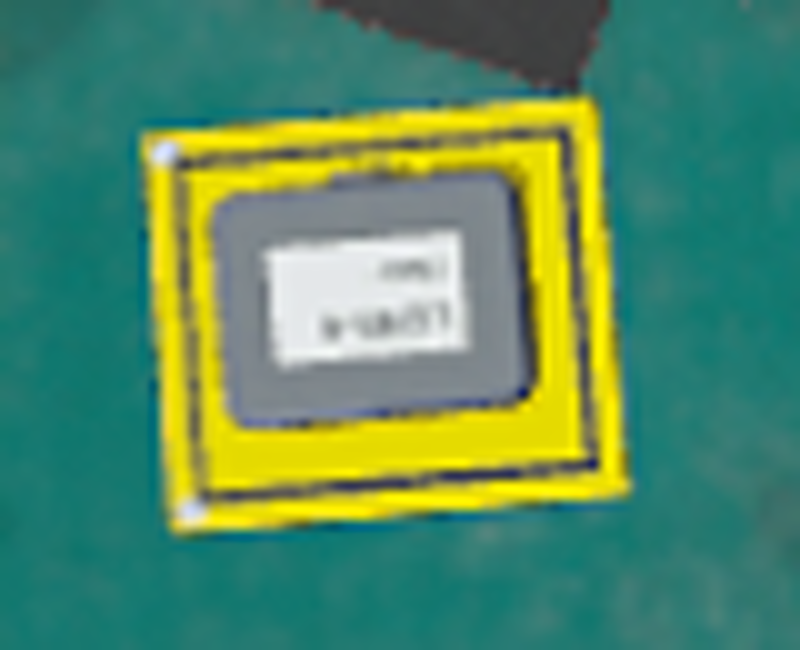

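View pics/d5.png

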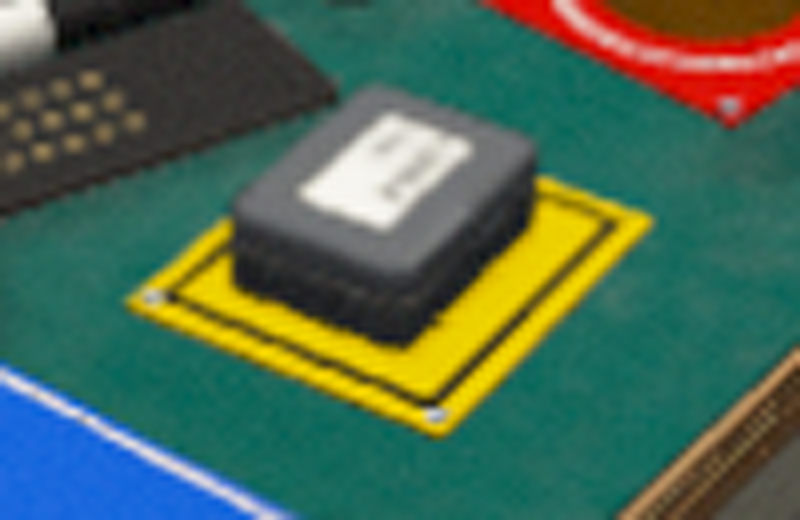

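```bash
python3 - <<'E'
from clk import *
rep(clk("top",(170,205),10,[(211,200),(517,170),(537,399),(233,430)],.028))
rep(clk("top",(170,205),10,[(187,166),(562,136),(588,462),(208,492)],.003))
E
```

```text
[[0.4556, 0.0574], [0.4614, -0.0068], [0.4136, -0.0108], [0.4077, 0.0525]] c [0.4346 0.0231] sides [0.0644 0.0479 0.0636 0.0482] dirs [np.float64(-84.9), np.float64(-175.2), np.float64(95.3), np.float64(5.8)]
[[0.4645, 0.0661], [0.4703, -0.0149], [0.4004, -0.0202], [0.3947, 0.0611]] c [0.4325 0.023 ] sides [0.0812 0.0701 0.0815 0.07  ] dirs [np.float64(-85.9), np.float64(-175.7), np.float64(94.1), np.float64(4.0)]
```

```bash
python3 - <<'E'
from chk import *
grab("top","e1.png",(105,115,185,195),9); grab("side","e2.png",(105,205,185,275),9)
E
```

```text
(no output)
```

View pics/e1.png

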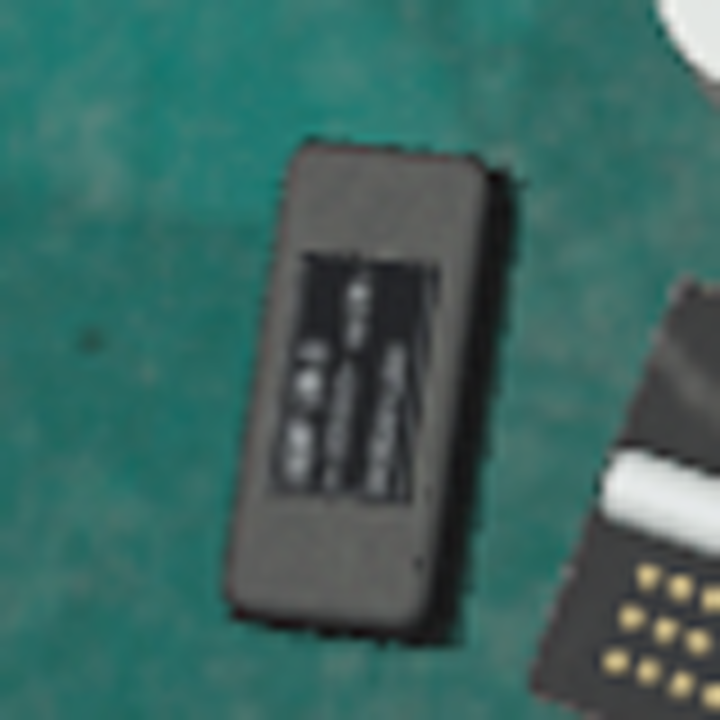

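View pics/e2.png

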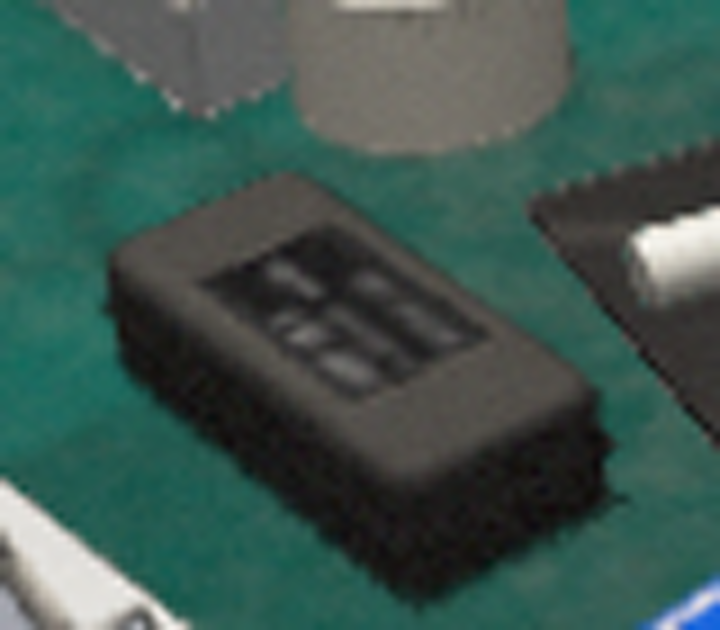

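```bash
python3 - <<'E'
from clk import *
rep(clk("top",(105,115),9,[(290,143),(490,155),(423,632),(225,614)],.032))
rep(clk("side",(105,205),9,[(287,165),(610,390),(410,492),(105,250)],.032))
E
```

```text
[[0.6599, 0.1768], [0.656, 0.1278], [0.5401, 0.1409], [0.545, 0.1885]] c [0.6003 0.1585] sides [0.0491 0.1166 0.0478 0.1156] dirs [np.float64(-94.5), np.float64(173.6), np.float64(84.2), np.float64(-5.8)]
[[0.6559, 0.1317], [0.5388, 0.1449], [0.5442, 0.1927], [0.6596, 0.1784]] c [0.5996 0.1619] sides [0.1179 0.0481 0.1163 0.0468] dirs [np.float64(173.6), np.float64(83.5), np.float64(-7.1), np.float64(-94.5)]
```

```bash
python3 - <<'E'
from clk import *
print(clk("top",(105,115),9,[(535,690),(690,275),(620,455)],.002).round(4))
print(clk("top",(105,115),9,[(603,485),(615,455),(600,510)],.012).round(4))
E
python3 go.py .45 0 .2 0
```

```text
[[0.5304 0.12  ]
 [0.6334 0.0837]
 [0.5883 0.1002]]
[[0.5789 0.1024]
 [0.5862 0.0996]
 [0.5727 0.103 ]]
t 22.6 pos [ 0.4042 -0.2533  0.1551] a -5.49 tilt 0.08 F [-0.6  0.3  0.2] w 0.0803 q7 [ 0.07  0.26  0.42  2.11 -0.15  0.79  2.25]
shift [ 69.8 -44.5 247.8] rot [-0.08  5.49 -0.01]
```

>>> drive_tool(series=[[10,-10,38,0,1,0,75],[24,-25,84,0,2,0,75],[38,-40,130,0,3,0,75],[50,-44,176,0,4.5,0,70],[62,-44,222,0,5.5,0,68]])

```text
clock: 23.1
tcp_pos: [0.4452, -0.0245, 0.2001]
orientation: [-1.569, 0.0, -0.002]
contact_force: [0.4, 0.3, -0.1]
grip_width: 0.0682
```

```bash
python3 go.py .6 .1605 .14 6.3
```

```text
t 23.1 pos [ 0.4452 -0.0245  0.2001] a 0.08 tilt 0.13 F [ 0.4  0.3 -0.1] w 0.0682 q7 [-0.35  0.13  0.29  2.13 -0.05  0.89  1.54]
shift [154.5  60.7 185.1] rot [-0.1   6.22  0.08]
```

>>> drive_tool(series=[[27,0,33,0,1,0,68],[56,5,67,0,2,0,68],[86,15,102,0,4,0,68],[115,25,138,0,5,0,68],[144,35,173,0,6.2,0,68]])

```text
clock: 23.6
tcp_pos: [0.5903, 0.1499, 0.1645]
orientation: [-1.568, 0.086, -0.087]
contact_force: [0.4, -0.8, 0.8]
grip_width: 0.0677
```

```bash
python3 go.py .6 .1605 .08 6.3
```

```text
t 23.6 pos [0.5903 0.1499 0.1645] a 6.32 tilt 0.09 F [ 0.4 -0.8  0.8] w 0.0677 q7 [-0.52  0.44  0.22  1.8  -0.12  0.91  1.22]
shift [ 8.4 84.5 11.4] rot [-0.09 -0.02  0.02]
```

>>> drive_tool(series=[[8,15,11,0,0,0,68],[8,40,11,0,0,0,68],[8,65,11,0,0,0,68],[8,84,11,0,0,0,68],[8,84,11,0,0,0,68]])

```text
clock: 24.1
tcp_pos: [0.5971, 0.1594, 0.077]
orientation: [-1.57, 0.091, -0.082]
contact_force: [-0.2, -0.2, -0.2]
grip_width: 0.0683
```

```bash
python3 go.py .6 .1605 .04 6.3; python3 - <<'E'
from h import *
grab("side","e3.png",(90,150,250,270),5)
E
```

```text
t 24.1 pos [0.5971 0.1594 0.077 ] a 6.31 tilt 0.33 F [-0.2 -0.2 -0.2] w 0.0683 q7 [-0.51  0.57  0.19  1.82 -0.15  0.77  1.23]
shift [ 3.  37.   1.5] rot [ 0.09 -0.01 -0.32]
```

View pics/e3.png

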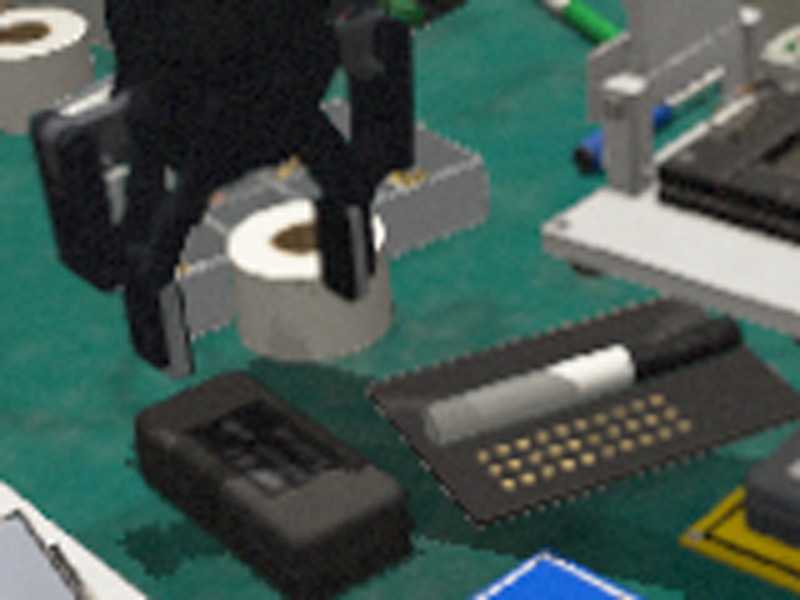

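>>> drive_tool(series=[[3,12,1.5,0,0,-0.2,68],[3,24,1.5,0,0,-0.3,68],[3,32,1.5,0,0,-0.3,68],[3,34,1.5,0,0,-0.3,68]])

```text
clock: 24.55
tcp_pos: [0.6006, 0.1606, 0.0437]
orientation: [-1.57, 0.086, -0.087]
contact_force: [-0.4, -1.1, -0.1]
grip_width: 0.0683
```

```bash
python3 go.py .6 .1605 .007 6.3; python3 - <<'E'
from h import *
grab("side","e4.png",(90,150,250,270),5)
E
```

```text
t 24.55 pos [0.6006 0.1606 0.0437] a 6.32 tilt 0.07 F [-0.4 -1.1 -0.1] w 0.0683 q7 [-0.5   0.62  0.18  1.83 -0.16  0.7   1.24]
shift [-0.6 36.7 -0.1] rot [ 0.06 -0.02  0.04]
```

View pics/e4.png

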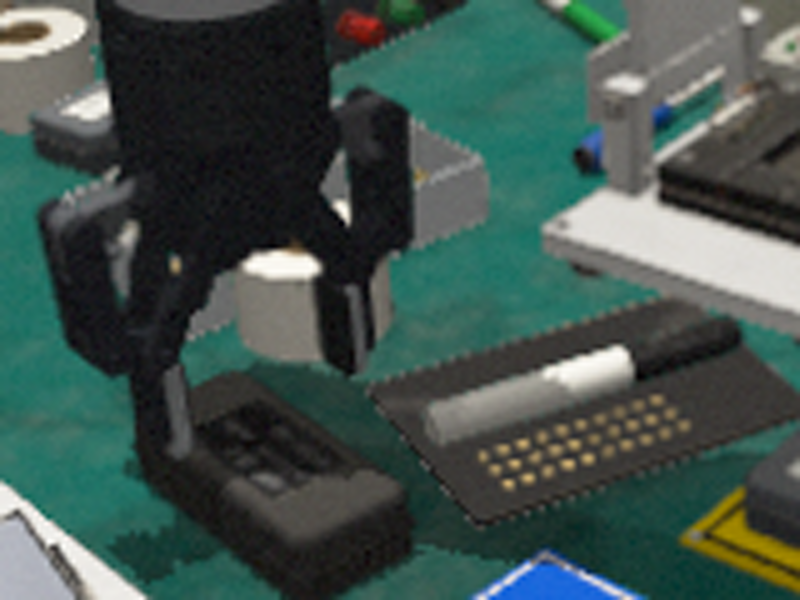

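>>> drive_tool(series=[[-0.5,6,0,0,0,0,68],[-0.5,13,0,0,0,0,68],[-0.5,18,0,0,0,0,68]])

```text
clock: 24.9
tcp_pos: [0.6002, 0.1606, 0.0254]
orientation: [-1.57, 0.086, -0.087]
contact_force: [0.6, -0.4, -0.6]
grip_width: 0.0684
```

```bash
python3 go.py .6 .1605 .007 6.3; python3 - <<'E'
from h import *
grab("side","e5.png",(90,150,250,270),5)
E
```

```text
t 24.9 pos [0.6002 0.1606 0.0254] a 6.32 tilt 0.07 F [ 0.6 -0.4 -0.6] w 0.0684 q7 [-0.49  0.65  0.18  1.84 -0.17  0.67  1.24]
shift [-0.2 18.4 -0.1] rot [ 0.06 -0.02  0.05]
```

View pics/e5.png

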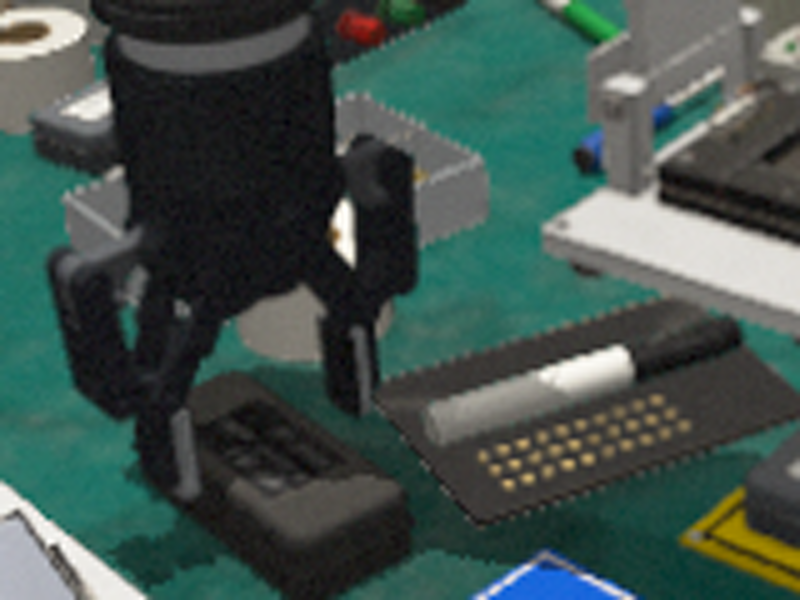

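Both fingers straddle the brick, no contact; board and marker clear. Continue down and close.

>>> drive_tool(series=[[0,7,0,0,0,0,68],[0,13,0,0,0,0,68],[0,18,0,0,0,0,68],[0,18,0,0,0,0,68]])

```text
clock: 25.35
tcp_pos: [0.599, 0.1603, 0.0057]
orientation: [-1.571, 0.088, -0.085]
contact_force: [-0.3, 0.1, 0.3]
grip_width: 0.068
```

>>> drive_tool(series=[[0,0,0,0,0,0,62],[0,0,0,0,0,0,57],[0,0,0,0,0,0,53],[0,0,0,0,0,0,48],[0,0,0,0,0,0,44]], squeeze=60)

```text
clock: 25.85
tcp_pos: [0.5994, 0.1608, 0.0065]
orientation: [-1.57, 0.087, -0.086]
contact_force: [-1.2, 0.4, 5.4]
grip_width: 0.0507
```

>>> drive_tool(series=[[0,0,0,0,0,0,44],[0,0,0,0,0,0,44],[0,-3,0,0,0,0,44],[0,-8,0,0,0,0,44]])

```text
clock: 26.25
tcp_pos: [0.5985, 0.1603, 0.0138]
orientation: [-1.571, 0.089, -0.084]
contact_force: [-0.2, 0.2, -3.6]
grip_width: 0.0509
```

```bash
python3 go.py .6 .1605 .1 6.3; python3 - <<'E'
from h import *
grab("side","e6.png",(90,150,250,270),5)
E
```

```text
t 26.25 pos [0.5985 0.1603 0.0138] a 6.31 tilt 0.21 F [-0.2  0.2 -3.6] w 0.0509 q7 [-0.49  0.66  0.17  1.84 -0.17  0.65  1.25]
shift [  1.2 -86.2   0.2] rot [ 0.15 -0.01 -0.16]
```

View pics/e6.png

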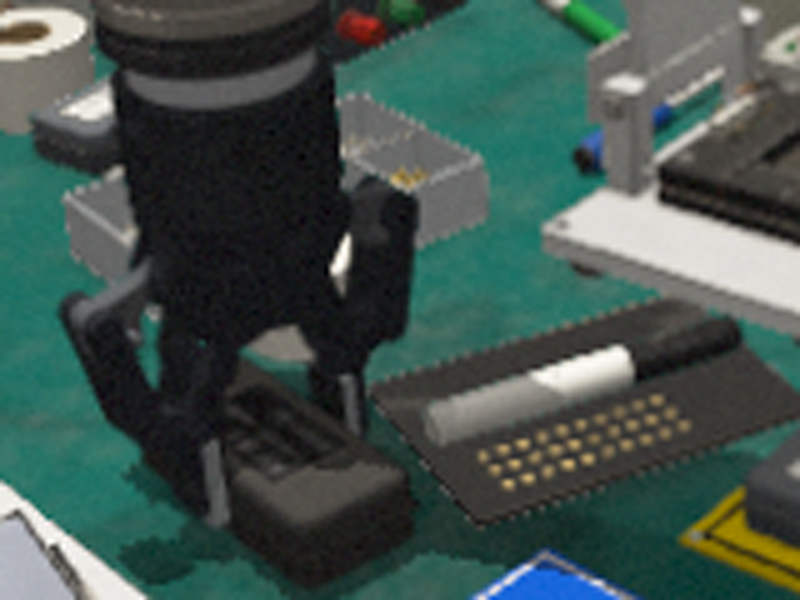

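>>> drive_tool(series=[[0,-10,0,0,0,0,44],[0,-30,0,0,0,0,44],[0,-55,0,0,0,0,44],[0,-75,0,0,0,0,44],[0,-75,0,0,0,0,44]])

```text
clock: 26.8
tcp_pos: [0.6016, 0.1611, 0.0933]
orientation: [-1.568, 0.083, -0.09]
contact_force: [1.2, 0.4, -3.1]
grip_width: 0.0511
```

```bash
python3 go.py .435 .1503 .08 0.5; python3 - <<'E'
from h import *
grab("side","e7.png",(90,130,250,270),5)
E
```

```text
t 26.8 pos [0.6016 0.1611 0.0933] a 6.34 tilt 0.25 F [ 1.2  0.4 -3.1] w 0.0511 q7 [-0.51  0.55  0.2   1.81 -0.15  0.79  1.23]
shift [-164.5   12.6  -29.1] rot [-0.04 -5.84  0.25]
```

View pics/e7.png

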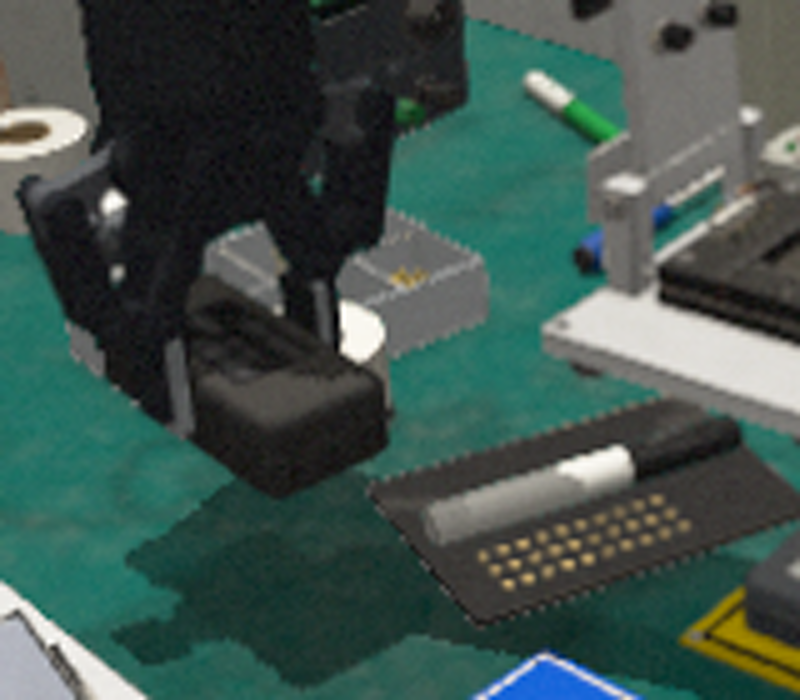

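>>> drive_tool(series=[[-22,0,-4,0,-1,0,44],[-52,0,-9,0,-2,0,44],[-85,0,-15,0,-4,0,44],[-118,0,-21,0,-5,0,44],[-148,0,-26,0,-5.8,0,44]])

```text
clock: 27.35
tcp_pos: [0.4478, 0.1505, 0.09]
orientation: [-1.572, 0.007, -0.006]
contact_force: [0.2, 0.5, -4.7]
grip_width: 0.0508
```

```bash
python3 go.py .435 .1503 .04 0.5
```

```text
t 27.35 pos [0.4478 0.1505 0.09  ] a 0.49 tilt 0.11 F [ 0.2  0.5 -4.7] w 0.0508 q7 [-0.6   0.35  0.17  2.16 -0.1   0.64  1.2 ]
shift [-12.7  50.   -0.3] rot [ 0.1   0.01 -0.05]
```

>>> drive_tool(series=[[-12,5,0,0,0,0,44],[-12.7,20,0,0,0,0,44],[-12.7,40,0,0,0,0,44],[-12.7,58,0,0,0,0,44],[-12.7,60,0,0,0,0,44]])

```text
clock: 27.85
tcp_pos: [0.4328, 0.1496, 0.0277]
orientation: [-1.575, 0.011, -0.002]
contact_force: [-0.3, -0.3, -2.9]
grip_width: 0.0511
```

```bash
python3 go.py .435 .1503 .012 0.5; python3 - <<'E'
from h import *
grab("side","e8.png",(150,190,290,330),5)
E
```

```text
t 27.85 pos [0.4328 0.1496 0.0277] a 0.47 tilt 0.39 F [-0.3 -0.3 -2.9] w 0.0511 q7 [-0.59  0.46  0.14  2.22 -0.13  0.48  1.22]
shift [ 2.2 15.7  0.8] rot [ 0.24  0.03 -0.31]
```

View pics/e8.png

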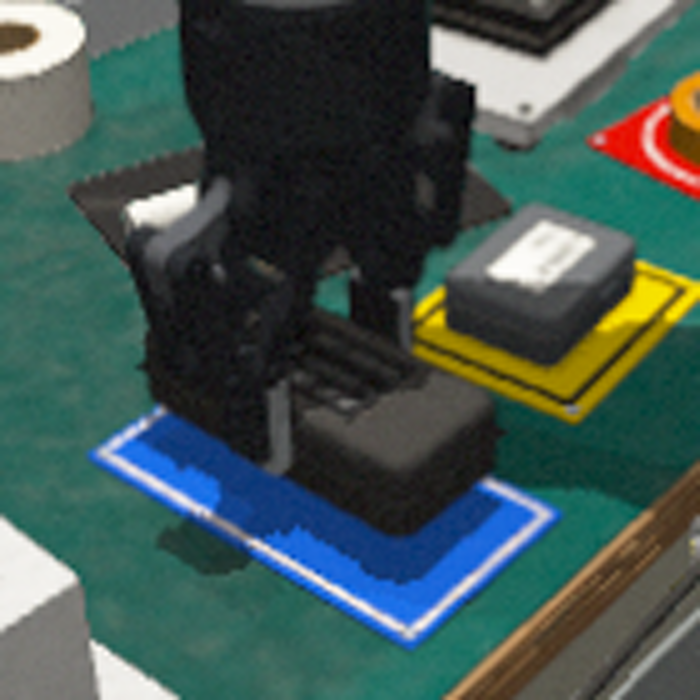

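>>> drive_tool(series=[[2,5,0.7,0.1,0,-0.2,44],[2,10,0.7,0.2,0,-0.3,44],[2,14,0.7,0.2,0,-0.3,44],[2,15.5,0.7,0.2,0,-0.3,44]])

```text
clock: 28.3
tcp_pos: [0.4353, 0.1503, 0.0128]
orientation: [-1.571, 0.006, -0.007]
contact_force: [0.7, 0.2, -3.8]
grip_width: 0.0509
```

```bash
python3 go.py .435 .1503 .0095 0.5
```

```text
t 28.3 pos [0.4353 0.1503 0.0128] a 0.49 tilt 0.04 F [ 0.7  0.2 -3.8] w 0.0509 q7 [-0.58  0.49  0.13  2.22 -0.14  0.44  1.23]
shift [-0.3  3.3 -0. ] rot [0.01 0.01 0.04]
```

>>> drive_tool(series=[[0,1.2,0,0,0,0,44],[0,2.4,0,0,0,0,44],[0,3.4,0,0,0,0,44],[0,3.4,0,0,0,0,44]])

```text
clock: 28.7
tcp_pos: [0.4355, 0.1504, 0.0095]
orientation: [-1.571, 0.006, -0.007]
contact_force: [1.2, 0.2, -4.0]
grip_width: 0.0507
```

```bash
python3 go.py .435 .1503 .0095 0.5
```

```text
t 28.7 pos [0.4355 0.1504 0.0095] a 0.49 tilt 0.05 F [ 1.2  0.2 -4. ] w 0.0507 q7 [-0.57  0.5   0.13  2.22 -0.14  0.43  1.23]
shift [-0.5 -0.  -0.1] rot [0.   0.01 0.05]
```

>>> drive_tool(series=[[0,0.5,0,0,0,0,44],[0,1,0,0,0,0,44],[0,1,0,0,0,0,44]])

```text
clock: 29.0
tcp_pos: [0.4355, 0.1504, 0.0094]
orientation: [-1.571, 0.006, -0.007]
contact_force: [-4.2, -0.7, 12.6]
grip_width: 0.0509
```

```bash
python3 go.py .435 .1503 .0095 0.5
```

```text
t 29.0 pos [0.4355 0.1504 0.0094] a 0.49 tilt 0.05 F [-4.2 -0.7 12.6] w 0.0509 q7 [-0.57  0.5   0.13  2.22 -0.14  0.43  1.23]
shift [-0.5 -0.1 -0.1] rot [-0.01  0.01  0.05]
```

Seated. Release and rise.

>>> drive_tool(series=[[0,-0.3,0,0,0,0,50],[0,-0.3,0,0,0,0,56],[0,-0.3,0,0,0,0,62],[0,-0.3,0,0,0,0,70],[0,-0.3,0,0,0,0,72]])

```text
clock: 29.5
tcp_pos: [0.4356, 0.1505, 0.0097]
orientation: [-1.571, 0.006, -0.008]
contact_force: [0.4, -0.1, 1.1]
grip_width: 0.0719
```

>>> drive_tool(series=[[0,-10,0,0,0,0,72],[0,-40,0,0,0,0,72],[0,-80,0,0,0,0,75],[0,-120,0,0,0,0,80],[0,-150,0,0,0,0,82]])

```text
clock: 30.0
tcp_pos: [0.4359, 0.1505, 0.1626]
orientation: [-1.569, 0.004, -0.009]
contact_force: [2.2, 1.0, -0.0]
grip_width: 0.0819
```

```bash
python3 go.py .4 .45 .2 0.5; python3 - <<'E'
from h import *
grab("side","f1.png",(150,150,370,330),3.6)
E
```

```text
t 30.0 pos [0.4359 0.1505 0.1626] a 0.51 tilt 0.2 F [ 2.2  1.  -0. ] w 0.0819 q7 [-0.65  0.21  0.2   2.13 -0.06  0.8   1.16]
shift [-38.5 -37.  299.3] rot [-0.08 -0.01  0.18]
```

View pics/f1.png

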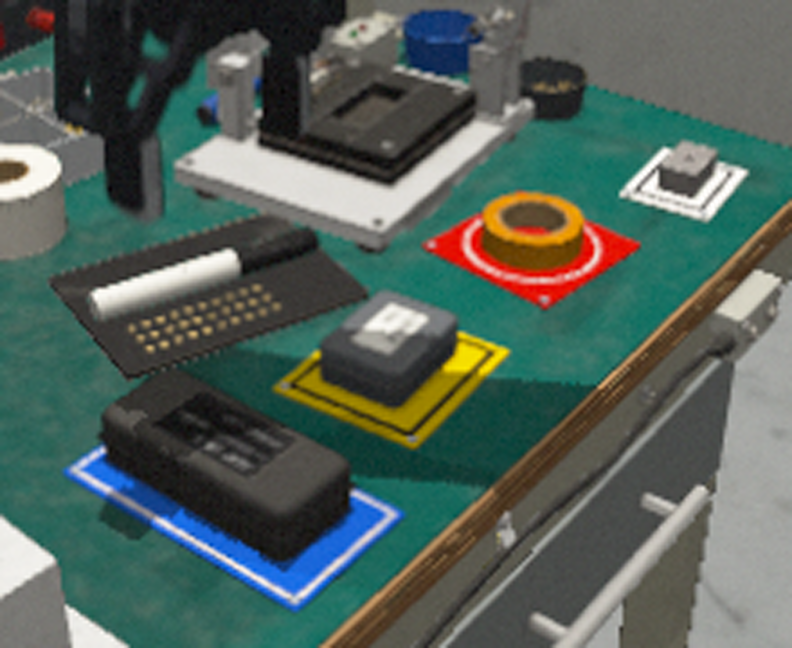

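>>> drive_tool(series=[[0,-25,20,0,0,0,82],[0,-40,60,0,0,0,82],[0,-40,100,0,0,0,82],[0,-40,140,0,0,0,82],[0,-40,180,0,0,0,82]])

```text
clock: 30.55
tcp_pos: [0.4394, 0.3326, 0.208]
orientation: [-1.565, 0.0, -0.015]
contact_force: [0.6, -1.1, 0.1]
grip_width: 0.0819
```

>>> drive_tool(series=[[0,-15,30,0,0,0,82],[0,-30,65,0,0,0,82],[0,-30,100,0,0,0,82],[0,-30,130,0,0,0,82],[0,-30,130,0,0,0,82]])

```text
clock: 31.05
tcp_pos: [0.4382, 0.4672, 0.2387]
orientation: [-1.563, -0.003, -0.01]
contact_force: [-0.7, 0.5, 0.2]
grip_width: 0.0819
```

```bash
python3 go.py; python3 - <<'E'
from h import *
grab("top","f2.png",(120,185,250,275),6);grab("top","f3.png",(240,185,370,275),6)
E
```

```text
t 31.05 pos [0.4382 0.4672 0.2387] a 0.23 tilt 0.64 F [-0.7  0.5  0.2] w 0.0819 q7 [-0.98  0.41  0.09  1.65 -0.04  1.08  0.69]
```

View pics/f2.png

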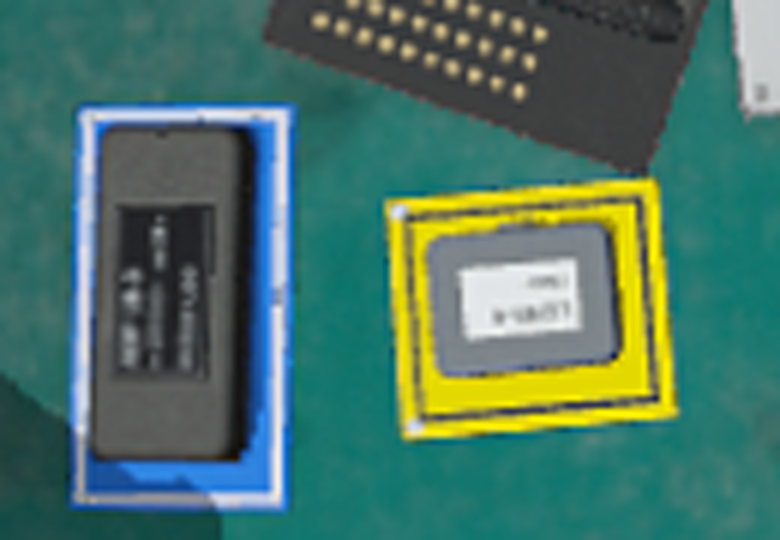

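View pics/f3.png

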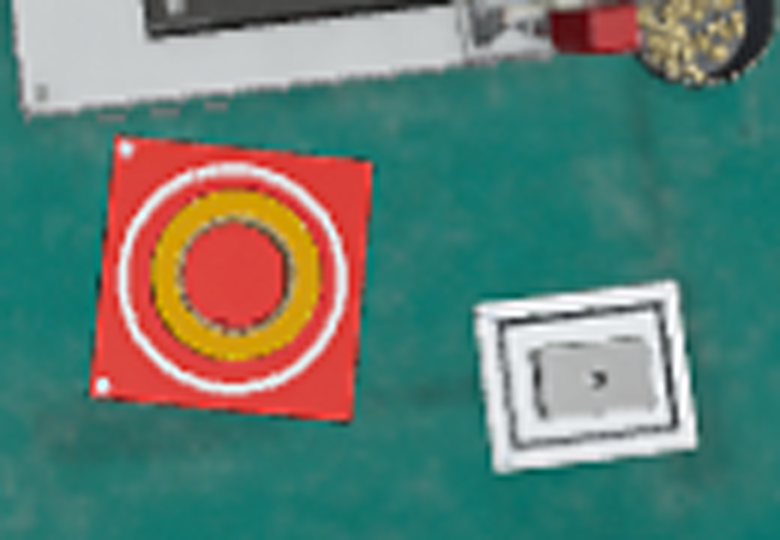

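```bash
python3 - <<'E'
from clk import *
print("brick top");rep(clk("top",(120,185),6,[(103,127),(246,127),(234,460),(90,458)],.034))
print("outline");rep(clk("top",(120,185),6,[(92,121),(277,121),(270,494),(83,492)],.003))
from chk import *
D=np.deg2rad
ov=lambda n,s,c,sc,dy:overlay(n,[(box(.435+dx,.1503+dy,D(-.5),.003,.119,.052,.032),col) for dx,col in((0,(255,0,255)),(.005,(0,255,0)))]+[(box(.4347,.1503+dy,D(-.5),.003,.135,.068,.0001),(255,255,0))],s,c,sc)
ov("top","f4.png",(120,190,180,275),8,0);ov("side","f5.png",(160,230,270,325),7,0)
E
```

```text
brick top
[[0.4955, 0.171], [0.4951, 0.1202], [0.3798, 0.1228], [0.3805, 0.1732]] c [0.4377 0.1468] sides [0.0507 0.1153 0.0504 0.115 ] dirs [np.float64(-90.5), np.float64(178.7), np.float64(89.2), np.float64(-1.1)]
outline
[[0.5011, 0.1835], [0.5005, 0.1155], [0.3669, 0.1164], [0.3676, 0.184]] c [0.434  0.1498] sides [0.068  0.1336 0.0676 0.1334] dirs [np.float64(-90.5), np.float64(179.6), np.float64(89.4), np.float64(-0.2)]
```

View pics/f4.png

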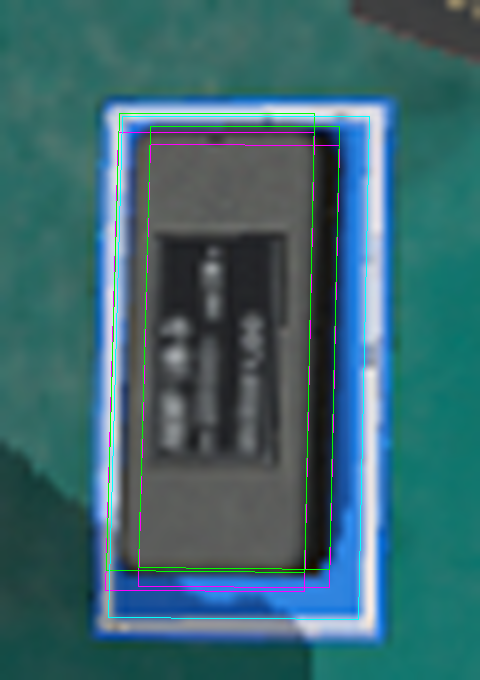

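View pics/f5.png

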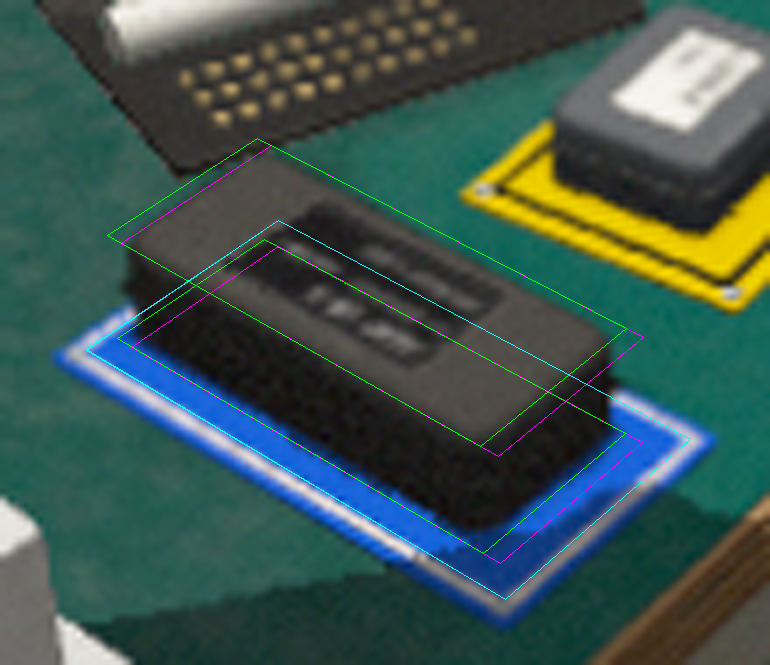

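```bash
python3 go.py .436 .1495 .15 0.5
```

```text
t 31.35 pos [0.441  0.4608 0.2389] a 0.67 tilt 0.6 F [-0.  -0.4 -0.7] w 0.082 q7 [-0.98  0.4   0.1   1.65 -0.04  1.08  0.69]
shift [  -2.2   87.4 -311.8] rot [-0.27 -0.17  0.53]
```

>>> drive_tool(series=[[0,0,-35,0,0,0.2,78],[0,5,-75,0,0,0.4,74],[0,15,-115,0,0,0.5,72],[0,25,-160,0,0,0.5,72],[0,35,-205,0,0,0.5,72]])

```text
clock: 31.85
tcp_pos: [0.4388, 0.2534, 0.2029]
orientation: [-1.566, 0.009, -0.011]
contact_force: [0.2, -0.6, -0.5]
grip_width: 0.0718
```

```bash
python3 go.py .436 .1495 .10 0.5
```

```text
t 31.85 pos [0.4388 0.2534 0.2029] a 0.74 tilt 0.3 F [ 0.2 -0.6 -0.5] w 0.0718 q7 [-0.77  0.23  0.15  1.99 -0.05  0.92  0.96]
shift [  -1.6  102.4 -104.5] rot [-0.29 -0.24  0.07]
```

>>> drive_tool(series=[[0,15,-38,0,0,0,72],[-1,35,-76,-0.1,0,0,72],[-1.5,60,-104,-0.3,-0.2,0,72],[-1.5,90,-104,-0.3,-0.2,0,72],[-1.5,102,-104,-0.3,-0.2,0,72]])

```text
clock: 32.35
tcp_pos: [0.4348, 0.1478, 0.0989]
orientation: [-1.572, 0.011, -0.009]
contact_force: [-0.4, 0.3, 0.6]
grip_width: 0.0721
```

```bash
python3 go.py .436 .1495 .04 0.5
```

```text
t 32.35 pos [0.4348 0.1478 0.0989] a 0.72 tilt 0.11 F [-0.4  0.3  0.6] w 0.0721 q7 [-0.62  0.32  0.18  2.18 -0.09  0.65  1.18]
shift [ 1.2 58.9  1.8] rot [ 0.09 -0.22 -0.06]
```

>>> drive_tool(series=[[1,15,1.8,0,-0.2,0,72],[1,35,1.8,0,-0.2,0,72],[1,52,1.8,0,-0.2,0,72],[1,58,1.8,0,-0.2,0,72]])

```text
clock: 32.75
tcp_pos: [0.4353, 0.1497, 0.0401]
orientation: [-1.573, 0.009, -0.005]
contact_force: [-1.0, 0.1, 0.3]
grip_width: 0.072
```

```bash
python3 go.py .436 .1495 .0105 0.5
```

```text
t 32.75 pos [0.4353 0.1497 0.0401] a 0.48 tilt 0.18 F [-1.   0.1  0.3] w 0.072 q7 [-0.59  0.43  0.15  2.21 -0.13  0.51  1.22]
shift [ 0.8 29.6 -0.1] rot [ 0.11  0.02 -0.14]
```

>>> drive_tool(series=[[0.5,8,0,0.1,0,-0.1,72],[0.5,18,0,0.1,0,-0.1,72],[0.5,27,0,0.1,0,-0.1,72],[0.5,30,0,0.1,0,-0.1,72]])

```text
clock: 33.15
tcp_pos: [0.4354, 0.1495, 0.0094]
orientation: [-1.571, 0.008, -0.005]
contact_force: [-0.0, 0.2, 0.0]
grip_width: 0.0719
```

>>> drive_tool(series=[[0,0,0,0,0,0,66],[0,0,0,0,0,0,60],[0,0,0,0,0,0,55],[0,0,0,0,0,0,50],[0,0,0,0,0,0,44]], squeeze=60)

```text
clock: 33.65
tcp_pos: [0.4357, 0.1498, 0.0101]
orientation: [-1.571, 0.007, -0.006]
contact_force: [-1.1, -0.5, 5.3]
grip_width: 0.0512
```

>>> drive_tool(series=[[0,0,0,0,0,0,44],[0,0,0,0,0,0,44],[0,-2,0,0,0,0,44],[0,-4,0,0,0,0,44],[0,-4,0,0,0,0,44]])

```text
clock: 34.15
tcp_pos: [0.4358, 0.1499, 0.0143]
orientation: [-1.571, 0.007, -0.006]
contact_force: [0.3, 0.8, -4.1]
grip_width: 0.0511
```

```bash
python3 go.py .431 .1503 .0095 0.5
```

```text
t 34.15 pos [0.4358 0.1499 0.0143] a 0.49 tilt 0.04 F [ 0.3  0.8 -4.1] w 0.0511 q7 [-0.57  0.49  0.13  2.22 -0.14  0.45  1.23]
shift [-4.8  4.8  0.4] rot [-0.01  0.01 -0.03]
```

>>> drive_tool(series=[[-2.5,0,0.5,0,0,0,44],[-4.6,0,0.8,0,0,0,44],[-4.6,2,0.8,0,0,0,44],[-4.6,4,0.8,0,0,0,44],[-4.6,4,0.8,0,0,0,44]])

```text
clock: 34.65
tcp_pos: [0.4312, 0.1507, 0.0102]
orientation: [-1.571, 0.007, -0.006]
contact_force: [-0.6, 0.5, -3.1]
grip_width: 0.0513
```

>>> drive_tool(series=[[0,0.4,0,0,0,0,44],[0,0.8,0,0,0,0,44],[0,0.8,0,0,0,0,44]])

```text
clock: 34.95
tcp_pos: [0.4312, 0.1507, 0.0101]
orientation: [-1.57, 0.007, -0.006]
contact_force: [-3.5, -1.3, 11.3]
grip_width: 0.0508
```

>>> drive_tool(series=[[0,-0.3,0,0,0,0,50],[0,-0.3,0,0,0,0,56],[0,-0.3,0,0,0,0,62],[0,-0.3,0,0,0,0,70],[0,-0.3,0,0,0,0,72]])

```text
clock: 35.45
tcp_pos: [0.4314, 0.1508, 0.0104]
orientation: [-1.57, 0.007, -0.006]
contact_force: [-0.9, 0.2, -0.5]
grip_width: 0.0718
```

>>> drive_tool(series=[[0,-10,0,0,0,0,72],[0,-40,0,0,0,0,72],[0,-75,0,0,0,0,75],[0,-110,0,0,0,0,80],[0,-120,0,0,0,0,80]])

```text
clock: 35.95
tcp_pos: [0.4333, 0.1515, 0.1342]
orientation: [-1.567, 0.003, -0.011]
contact_force: [-0.3, -0.5, -0.2]
grip_width: 0.08
```

```bash
python3 go.py .4335 .0255 .1 -4.5
```

```text
t 35.95 pos [0.4333 0.1515 0.1342] a 0.52 tilt 0.33 F [-0.3 -0.5 -0.2] w 0.08 q7 [-0.64  0.25  0.2   2.16 -0.08  0.73  1.17]
shift [   1.1   33.7 -126.1] rot [-0.19 -5.02  0.27]
```

>>> drive_tool(series=[[0,0,-30,0,-1,0,80],[0,0,-70,0,-3,0.2,82],[0,5,-108,-0.1,-5,0.2,82],[1,20,-126,-0.2,-5,0.2,82],[1,34,-126,-0.2,-5,0.2,82]])

```text
clock: 36.45
tcp_pos: [0.433, 0.0225, 0.0996]
orientation: [-1.571, -0.059, 0.056]
contact_force: [-0.2, 0.3, -0.4]
grip_width: 0.0819
```

```bash
python3 go.py .4335 .0255 .04 -4.5
```

```text
t 36.45 pos [0.433  0.0225 0.0996] a -4.19 tilt 0.11 F [-0.2  0.3 -0.4] w 0.0819 q7 [-0.4   0.28  0.24  2.24 -0.11  0.62  1.56]
shift [ 0.6 59.6  3.1] rot [ 0.06 -0.31  0.09]
```

>>> drive_tool(series=[[0.5,15,3,0,-0.3,0,82],[0.5,33,3,0,-0.3,0,82],[0.5,50,3,0,-0.3,0,82],[0.5,59,3,0,-0.3,0,82]])

```text
clock: 36.85
tcp_pos: [0.4325, 0.0253, 0.0395]
orientation: [-1.571, -0.061, 0.062]
contact_force: [0.4, 0.1, 0.2]
grip_width: 0.0819
```

```bash
python3 go.py .4335 .0255 .0015 -4.5;python3 - <<'E'
from h import *
grab("side","g1.png",(180,170,320,290),5)
E
```

```text
t 36.85 pos [0.4325 0.0253 0.0395] a -4.49 tilt 0.08 F [0.4 0.1 0.2] w 0.0819 q7 [-0.37  0.41  0.19  2.27 -0.16  0.47  1.61]
shift [ 1.  38.   0.2] rot [ 0.07 -0.01 -0.03]
```

View pics/g1.png

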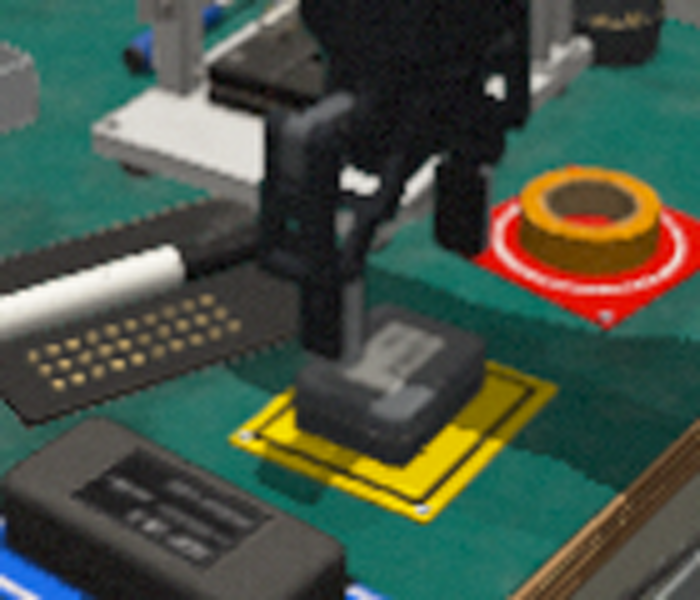

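>>> drive_tool(series=[[1,10,0,0,0,0,82],[1,20,0,0,0,0,82],[1,30,0,0,0,0,82],[1,37,0,0,0,0,82],[1,38,0,0,0,0,82]])

```text
clock: 37.4
tcp_pos: [0.4325, 0.0251, 0.0]
orientation: [-1.572, -0.059, 0.064]
contact_force: [-0.1, 0.0, -0.4]
grip_width: 0.082
```

>>> drive_tool(series=[[0,0,0,0,0,0,76],[0,0,0,0,0,0,70],[0,0,0,0,0,0,66],[0,0,0,0,0,0,62],[0,0,0,0,0,0,56]], squeeze=25)

```text
clock: 37.9
tcp_pos: [0.4328, 0.0253, 0.0005]
orientation: [-1.571, -0.06, 0.064]
contact_force: [-1.6, 0.1, 6.2]
grip_width: 0.0648
```

>>> drive_tool(series=[[0,0,0,0,0,0,56],[0,0,0,0,0,0,56],[0,-2,0,0,0,0,56],[0,-4,0,0,0,0,56],[0,-4,0,0,0,0,56]])

```text
clock: 38.4
tcp_pos: [0.433, 0.0253, 0.0047]
orientation: [-1.571, -0.06, 0.063]
contact_force: [-0.1, 0.5, -0.9]
grip_width: 0.0642
```

```bash
python3 go.py .4295 .0255 .0015 -4.5
```

```text
t 38.4 pos [0.433  0.0253 0.0047] a -4.51 tilt 0.13 F [-0.1  0.5 -0.9] w 0.0642 q7 [-0.34  0.48  0.16  2.28 -0.19  0.39  1.63]
shift [-3.5  3.2  0.5] rot [ 0.08  0.01 -0.1 ]
```

>>> drive_tool(series=[[-2,0,0,0,0,0,56],[-3.8,0,0,0,0,0,56],[-3.8,2,0,0,0,0,56],[-3.8,4,0,0,0,0,56],[-3.8,4,0,0,0,0,56]])

```text
clock: 38.9
tcp_pos: [0.4291, 0.025, 0.0005]
orientation: [-1.571, -0.06, 0.063]
contact_force: [0.3, 0.1, -1.7]
grip_width: 0.0647
```

>>> drive_tool(series=[[0,0.4,0,0,0,0,56],[0,0.7,0,0,0,0,56],[0,0.7,0,0,0,0,56]])

```text
clock: 39.2
tcp_pos: [0.4292, 0.025, 0.0004]
orientation: [-1.571, -0.06, 0.063]
contact_force: [-3.4, -0.1, 14.9]
grip_width: 0.0646
```

>>> drive_tool(series=[[0,-0.4,0,0,0,0,62],[0,-0.4,0,0,0,0,68],[0,-0.4,0,0,0,0,74],[0,-0.4,0,0,0,0,82],[0,-0.4,0,0,0,0,82]])

```text
clock: 39.7
tcp_pos: [0.4291, 0.025, 0.0007]
orientation: [-1.571, -0.06, 0.063]
contact_force: [-0.1, -0.3, -0.2]
grip_width: 0.0823
```

>>> drive_tool(series=[[0,-10,0,0,0,0,82],[0,-40,0,0,0,0,82],[0,-80,0,0,0,0,82],[0,-120,0,0,0,0,82],[0,-160,0,0,0,0,82]])

```text
clock: 40.2
tcp_pos: [0.429, 0.0249, 0.1628]
orientation: [-1.571, -0.06, 0.063]
contact_force: [0.8, 0.4, -1.0]
grip_width: 0.0823
```

>>> drive_tool(series=[[30,-20,35,0,0,0,82],[60,-40,70,0,0,0,82],[70,-50,110,0,0,0,82],[70,-50,155,0,0,0,82],[70,-50,200,0,0,0,82]])

```text
clock: 40.7
tcp_pos: [0.4833, 0.2313, 0.2137]
orientation: [-1.571, -0.06, 0.061]
contact_force: [0.3, 0.5, -0.7]
grip_width: 0.0821
```

>>> drive_tool(series=[[0,0,40,0,0,0,82],[0,0,85,0,0,0,82],[0,0,130,0,0,0,82],[0,0,170,0,0,0,82],[0,0,200,0,0,0,82]])

```text
clock: 41.2
tcp_pos: [0.4666, 0.4335, 0.2141]
orientation: [-1.57, -0.062, 0.063]
contact_force: [-0.4, -0.6, -0.1]
grip_width: 0.0818
```

```bash
python3 go.py; python3 - <<'E'
from h import *
grab("top","h1.png",None,1.5);grab("top","h2.png",(120,185,250,275),6);grab("side","h3.png",(100,130,360,325),3)
E
```

```text
t 41.2 pos [0.4666 0.4335 0.2141] a -4.55 tilt 0.05 F [-0.4 -0.6 -0.1] w 0.0818 q7 [-0.93  0.43  0.11  1.68 -0.05  1.04  0.85]
```

View pics/h1.png

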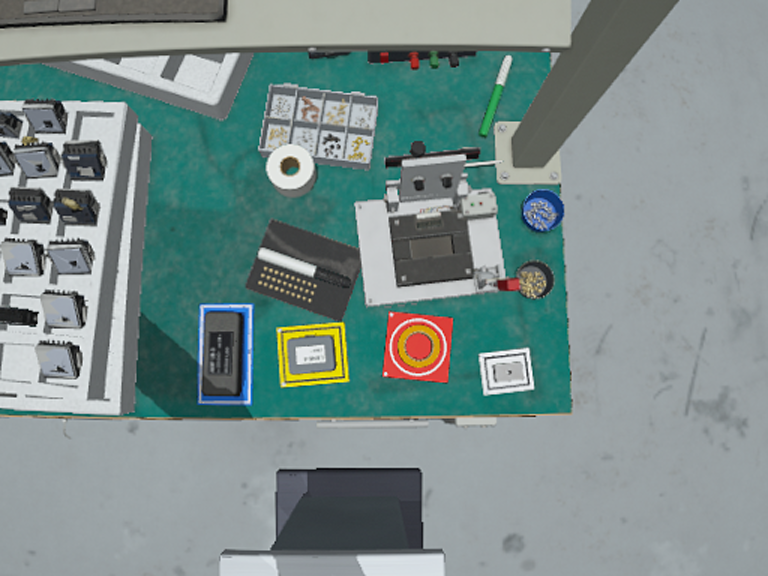

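View pics/h2.png

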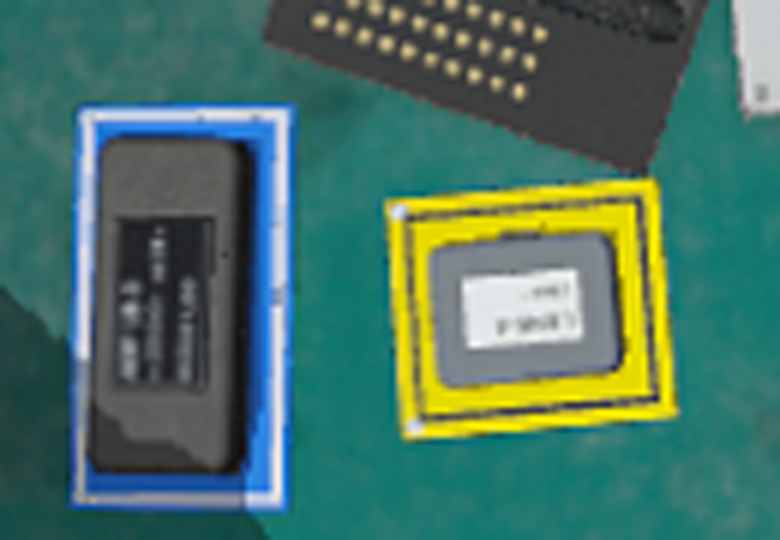

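View pics/h3.png

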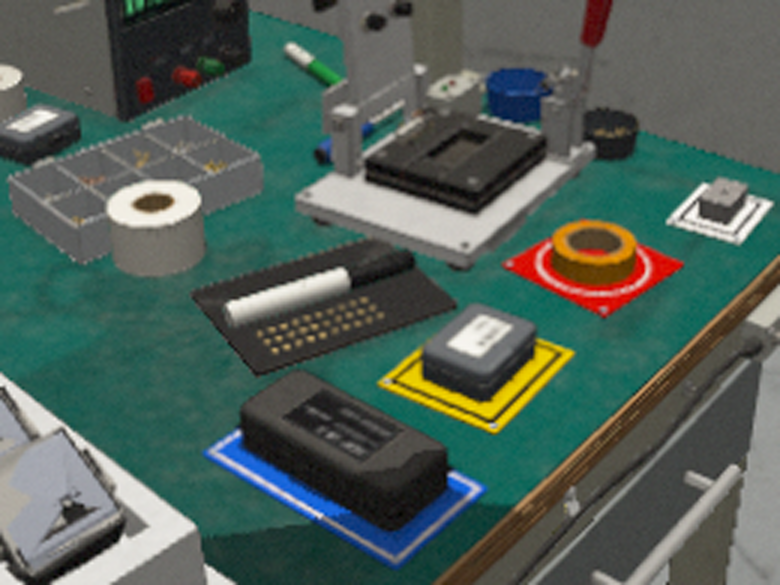

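All four are well inside their outlines; cup and marker look unmoved. Hand in.

```bash
python3 - <<'E'
from bench import r
print(r.hand_in())
E
```

```text
the job is handed in; nothing more can be done
None
```

The pile is apart and handed in at about 41 s of the 136 s limit. I moved the tape roll, the grey case, the steel block and then the power brick, in that order, and set each flat on its own pad.

- **Corrections:** The case and the brick first landed about 4–5 mm off-centre, away from the robot but still inside their outlines. I picked each up again by about 4 mm and shifted it back. I did the brick first, then the case.
- **Last pictures, both cameras:** All four parts lie flat inside their outlines and lined up with them, and the gripper is well clear. The black cup and the marker look to be where they started. I judged these final views by eye and did not re-measure after the corrections.
- **Forces:** Readings at the end of each move never passed about 18 N. I did not see the readings within a move.
- **Disagreements:** The two cameras differed by 2–3 mm in y on the pad positions, so I averaged them. Before its correction, the brick's yaw was about 1° off its outline.

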